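# Load the warming plate, test the safety trip and restart

### The job

Stop the warming plate by pulling out its locking toggle and flipping it over to OFF (leaning towards the robot), then stand every lacquered knob from the wooden tray upright on the plate, one to a compartment. Then press the test button of the safety box so that its lever drops, lift the lever fully back up, and finally pull the toggle out and flip it back to RUN (leaning away) so that it locks. Leave the bottle, the jar and the brush where they are.

Things in the scene. Friction and masses are not known exactly. Their poses are not given: they have to be found in the camera images.
- switch_pod: Grey fixed box 110 x 110 x 90 mm high with one steel toggle bat on its top. Origin at the centre of the underside; z up; its x axis points from its front (the robot's side) to its back. The toggle pivots about an axis along the pod's y at (0, 0, 78 mm) in the pod's frame and swings in the pod's x-z plane.
- toggle (a joint): Swing of the locking toggle, rad: 0 = RUN, the bat leans 0.4 rad from vertical to the pod's back (+x, away from the robot), as found at the start; 0.8 = OFF, it leans 0.4 rad to the pod's front (-x, towards the robot). While the bat is not pulled out a key bars it: it has only about 0.05 rad of play at either end. Otherwise it swings freely and falls to the nearer side.
- bat (a joint): How far the bat is pulled out along its own length, m: 0 = home (locked), 0.015 = fully out. It must be out by about 12 mm or more to swing past the lock. A spring draws it home: 3.6 N at 0, 6.6 N fully out.
- bat_head (a point): Centre of the steel barrel grip (20 mm diameter, 18 mm long along the pod's y, flat ends) at the end of the toggle bat, 68 mm from the pivot when home and 83 mm when fully out; below it the bat is a 16 mm tapering to 10 mm rod, and the pod's top is 90 mm above the table. Can be pinched from above on its flat ends (fingers closing along the pod's y).
- safety_box: Grey fixed box 120 (x) x 140 (y) x 90 mm high with a round white push button and a lever. Origin at the centre of the underside; z up; x points from its front (the robot's side) to its back. The lever pivots about an axis along the box's y at (-42, -30, 75 mm) in the box's frame and swings over the front edge.
- test_button (a joint): How far the test button is pressed, m: 0 = out, 0.008 = fully down. Springy: 1.2 N at first, about 5 N fully down; the lever drops at about 5 mm.
- test_button_top (a point): Centre of the top face of the white test button (30 mm diameter, its face 104 mm above the table), pressed straight down.
- trip_lever (a joint): Top-heavy trip lever, rad: 0 = up (set), leaning 0.22 rad past vertical to the box's back, where its weight holds it; 1.6 = dropped, lying in front of the box, its tip towards the robot, 0.19 rad above level. Beyond about 0.22 rad it falls by itself; it takes up to 1.5 N at the tip to lift.
- trip_lever_tip (a point): Centre of the lever's steel barrel grip, 16 mm diameter and 24 mm long along the box's y, 70 mm from the pivot; the lever itself is an 8 mm rod. Up: 143 mm above the table; dropped: about 88 mm above the table and 51 mm in front of the box's front face, with free space below.
- plate: Fixed grey warming plate, 227 (x) x 160 (y) mm, with 3 x 2 square compartments on its top, each 62 x 62 mm, centres at x = -67, 0, 67 mm and y = +-33.5 mm in its frame. Origin at the centre of the underside; the compartment floor is 40 mm above the table, the fences and dividers are 5 mm thick and stand 8 mm above that floor.
- tray: Shallow fixed wooden tray 220 (x) x 160 (y) mm, rim 16 mm high and 6 mm thick, its inner floor 6 mm above the table, where the knobs stand at the start. Origin at the centre of the underside.
- bottle: Clear glass bottle, 52 mm diameter, 120 mm high; a bystander. Origin at the centre of its underside.
- jar: Green glass jar, 52 mm diameter, 75 mm high; a bystander. Origin at the centre of its underside.
- brush: Brush 160 mm long lying on the bench; a bystander. Origin at its underside.
- knob0: Dark red lacquered turned wooden knob, one of 3 to 6 alike (the absent ones read None): a round foot 40 mm in diameter and 8 mm high, a waist of 19 mm, and a head 27 mm in diameter from 26 to 44 mm above the underside, by which it is gripped. 46 mm high, about 60 g. Origin at the centre of the underside; z up along its axis.
- knob1: Dark red lacquered turned wooden knob, one of 3 to 6 alike (the absent ones read None): a round foot 40 mm in diameter and 8 mm high, a waist of 19 mm, and a head 27 mm in diameter from 26 to 44 mm above the underside, by which it is gripped. 46 mm high, about 60 g. Origin at the centre of the underside; z up along its axis.
- knob2: Dark red lacquered turned wooden knob, one of 3 to 6 alike (the absent ones read None): a round foot 40 mm in diameter and 8 mm high, a waist of 19 mm, and a head 27 mm in diameter from 26 to 44 mm above the underside, by which it is gripped. 46 mm high, about 60 g. Origin at the centre of the underside; z up along its axis.
- knob3: Dark red lacquered turned wooden knob, one of 3 to 6 alike (the absent ones read None): a round foot 40 mm in diameter and 8 mm high, a waist of 19 mm, and a head 27 mm in diameter from 26 to 44 mm above the underside, by which it is gripped. 46 mm high, about 60 g. Origin at the centre of the underside; z up along its axis.
- knob4: Dark red lacquered turned wooden knob, one of 3 to 6 alike (the absent ones read None): a round foot 40 mm in diameter and 8 mm high, a waist of 19 mm, and a head 27 mm in diameter from 26 to 44 mm above the underside, by which it is gripped. 46 mm high, about 60 g. Origin at the centre of the underside; z up along its axis.
- knob5: Dark red lacquered turned wooden knob, one of 3 to 6 alike (the absent ones read None): a round foot 40 mm in diameter and 8 mm high, a waist of 19 mm, and a head 27 mm in diameter from 26 to 44 mm above the underside, by which it is gripped. 46 mm high, about 60 g. Origin at the centre of the underside; z up along its axis.
Things that resemble listed ones, but are neither listed nor needed, are in the scene too. Leave any pink or white look-alike of the knob4 alone.

How it is judged:
On the way, in this order (a step that is already met when the one before it is completed fails the run):
1. the toggle is flipped to OFF and home in its lock (value of joint toggle above 0.68 rad and value of joint bat below 0.003 m), for 0.2 s.
2. with the toggle OFF, every knob stands upright, released, in a compartment of the plate (all of step 1 and x of knob0 in the frame of plate between -0.099 and 0.099 m and y of knob0 in the frame of plate between -0.066 and 0.066 m and z of knob0 in the frame of plate between 0.036 and 0.044 m and angle between each of knob0, knob1, knob2, knob3, knob4, knob5's own z axis and vertical below 0.1 rad and linear speed of each of knob0, knob1, knob2, knob3, knob4, knob5 below 0.03 m/s and contact force between each of knob0, knob1, knob2, knob3, knob4, knob5 and the fingers below 0.1 N and x of knob1 in the frame of plate between -0.099 and 0.099 m and y of knob1 in the frame of plate between -0.066 and 0.066 m and z of knob1 in the frame of plate between 0.036 and 0.044 m and x of knob2 in the frame of plate between -0.099 and 0.099 m and y of knob2 in the frame of plate between -0.066 and 0.066 m and z of knob2 in the frame of plate between 0.036 and 0.044 m and x of knob3 in the frame of plate between -0.099 and 0.099 m and y of knob3 in the frame of plate between -0.066 and 0.066 m and z of knob3 in the frame of plate between 0.036 and 0.044 m and x of knob4 in the frame of plate between -0.099 and 0.099 m and y of knob4 in the frame of plate between -0.066 and 0.066 m and z of knob4 in the frame of plate between 0.036 and 0.044 m and x of knob5 in the frame of plate between -0.099 and 0.099 m and y of knob5 in the frame of plate between -0.066 and 0.066 m and z of knob5 in the frame of plate between 0.036 and 0.044 m), for 0.2 s.
3. the test button is pressed and the lever has dropped, toggle still OFF (all of step 1 and value of joint test_button above 0.003 m and value of joint trip_lever above 1 rad), for 0.02 s.
4. the lever is lifted fully back up, toggle still OFF (all of step 1 and value of joint trip_lever below 0.1 rad and value of joint test_button below 0.002 m), for 0.2 s.
5. the toggle is flipped back to RUN and home in its lock (value of joint toggle below 0.12 rad and value of joint bat below 0.003 m), for 0.2 s.
At the end, for the whole second after the job is handed in: The toggle is at RUN (within 0.12 rad) and home (within 3 mm), the lever is up (within 0.1 rad), the button is out, and every knob stands upright (within 0.1 rad), released and at rest on the floor of a compartment of the plate (its foot within 4 mm of the floor, so not on a divider) (all of step 5 and value of joint trip_lever below 0.1 rad and value of joint test_button below 0.002 m and x of knob0 in the frame of plate between -0.099 and 0.099 m and y of knob0 in the frame of plate between -0.066 and 0.066 m and z of knob0 in the frame of plate between 0.036 and 0.044 m and angle between each of knob0, knob1, knob2, knob3, knob4, knob5's own z axis and vertical below 0.1 rad and linear speed of each of knob0, knob1, knob2, knob3, knob4, knob5 below 0.03 m/s and contact force between each of knob0, knob1, knob2, knob3, knob4, knob5 and the fingers below 0.1 N and x of knob1 in the frame of plate between -0.099 and 0.099 m and y of knob1 in the frame of plate between -0.066 and 0.066 m and z of knob1 in the frame of plate between 0.036 and 0.044 m and x of knob2 in the frame of plate between -0.099 and 0.099 m and y of knob2 in the frame of plate between -0.066 and 0.066 m and z of knob2 in the frame of plate between 0.036 and 0.044 m and x of knob3 in the frame of plate between -0.099 and 0.099 m and y of knob3 in the frame of plate between -0.066 and 0.066 m and z of knob3 in the frame of plate between 0.036 and 0.044 m and x of knob4 in the frame of plate between -0.099 and 0.099 m and y of knob4 in the frame of plate between -0.066 and 0.066 m and z of knob4 in the frame of plate between 0.036 and 0.044 m and x of knob5 in the frame of plate between -0.099 and 0.099 m and y of knob5 in the frame of plate between -0.066 and 0.066 m and z of knob5 in the frame of plate between 0.036 and 0.044 m); the robot touches nothing.
It fails at once if the bottle is moved more than 30 mm (distance of bottle from where it was at the start of the episode above 0.03 m).
It fails at once if the jar is moved more than 30 mm (distance of jar from where it was at the start of the episode above 0.03 m).
It fails at once if the brush is moved more than 30 mm (distance of brush from where it was at the start of the episode above 0.03 m).
Of knob0, knob1, knob2, knob3, knob4, knob5 only 3 to 6 are there at a start; the rules pass over those that are not, and their reading is None.
At some moment in a run one of knob0, knob1, knob2, knob3, knob4, knob5 may be knocked a few centimetres aside while the robot is not near it.
Once in a run the grip may slacken for a moment while it holds something.
It also fails if it takes over 210 s, if anything falls off the work surface, if the arm or the gripper's body presses on something with over 40 N, if the wrist force passes 120 N, or if a joint passes its speed limit or range.

### The arm

A 6-joint arm with a two-finger parallel gripper is mounted at the origin on the work surface. World frame = base frame: x ahead of the robot, y to its left, z up, the work surface at z = 0. Lengths are in m, angles in rad, forces in N, time in s.
With the tool pointing down it reaches from about 0.35 to 0.975 m from the base axis. Payload 4.9 kg.
Tool frame: the origin (TCP) lies on the centre line of the jaws, within the pads' length; the fingertips stand 22 mm ahead of it and the grasp point (between the pads) lies 3 mm ahead of it (manip.tcp_to_tips is the distance from the TCP to the fingertips, in m); z points along the fingers, x is the direction in which the jaws open and shut, and the axes are right-handed (so a half turn about z gives the same grasp; the last joint's range is limited). The gripper opens to 85 mm and grips with 20 to 120 N. Pads are 22 mm wide; open, the fingers measure 114 mm over their backs; the gripper's body (76 mm by 85 mm) begins 54 mm behind the grasp point. The pads swing forward as they close: fully open they stand 13 mm farther back than shut.
Start: joints at [1.024, 0.053, 1.613, -0, 1.476, -0.119], TCP at [0.259, 0.569, 0.253] pointing down, gripper open.
Joint ranges: [-3.01, 3.01], [-1.01, 2.22], [0.06, 2.58], [-1.02, 4.17], [0.09, 2.62], [-3.14, 3.14]. Speed limits (rad/s): [2.57, 2.57, 3.14, 3.14, 3.14, 3.14].

### API

Orientations are given as a unit quaternion [w, x, y, z].
In Python, from plant import manip gives the robot as it stands.
- The arm moves only by the shell command python3 -m pendant 'ROWS'. ROWS is a JSON object of lists of equal length, an entry for each row: "linear": the shift along the tool's x, y, z in cm, a list of three; "rotation": the turn, a rotation vector about the tool's x, y, z in degrees, a list of three; "grip": the closure, from 0 (fully open) to 1 (shut). A call has exactly 10 rows; each row is the pose to reach, as a shift and turn from the pose commanded when the call began, along the tool's axes at that moment; what a row does not reach only later rows make up. A row lasts 1/12 s, in which the tool goes at most 41.7 mm and 7.16 degrees, less where a joint would pass 70% of its speed; a pose out of reach is approached as far as the arm can. A call with a gripper value outside its range is refused whole. The fingers move at their own pace and stop on an object; the grip force is fixed at half the most. Time passes only in rows, so rows that repeat a pose let the fingers close, or fill a call up. It gives the time, the measured TCP pose, the force and the opening at its end, in the units of the state.
- manip.state(): the state, without advancing time (a new reading comes with each control period).
- manip.grab_frame(name): name is "scene" or "top" or "wrist"; returns the picture (420x560x3 uint8, red, green, blue); there is no depth.
- manip.calibration(name): a dict with "fx", "fy", "cx", "cy" (pixels), "cam_to_world" (4x4, takes a point from camera to world coordinates). Camera axes: x right, y up, looking along -z (the intrinsics and any distortion apply to the point x, -y, -z); pixel columns grow to the right and rows downward; lengths in m; the calibration is good to about 2 mm. A picture is of the moment at which its call begins: read the wrist's pose just before it. calibration takes no time and is no camera call; for the wrist camera it gives the pose at the moment of the call.
- manip.job_done(): hands the job in, once; it reports no verdict.
The state is a dict: "time": time; "joint_pos": joint angles; "joint_vel": joint speeds; "joint_efforts": joint torques, N m; "tool_pos": TCP position; "tool_rot": TCP orientation; "contact_force": force on the tool from outside, world axes, zero at the start; "ft_torque": the same for the moment, N m; "gripper_width": opening from 0.0 (shut) to 1.0 (fully open).
Only numpy, scipy, OpenCV 4.12 (cv2) and the standard library are available. Lean on these libraries where they do the work, as an engineer would, in place of code of your own. Each camera call takes 0.05 s, during which the arm holds its last target. There are 200 camera calls.

## Working session

There is one attempt and no reset: what is moved stays moved. The work goes in short steps, Python scripts to look and compute and a shell command to move; the robot and the scene stay as the last step left them, time stands still between calls to the robot, and variables do not carry over. Pictures are saved under pics/ and viewed, about 12 in all and at most 16, crops included, and the job is handed in when it is done.

```bash
ls; mkdir -p pics; cat > h.py <<'E'
import numpy as np, cv2
from plant import manip
from scipy.spatial.transform import Rotation as R
def grab(n):
    c=manip.calibration(n); return np.array(manip.grab_frame(n)),c
def save(im,p): cv2.imwrite('pics/'+p,cv2.cvtColor(im,cv2.COLOR_RGB2BGR))
def ray(c,u,v):
    T=np.array(c['cam_to_world']); d=np.array([(u-c['cx'])/c['fx'],-(v-c['cy'])/c['fy'],-1.])
    return T[:3,3],T[:3,:3]@d
def onz(c,u,v,z):
    o,d=ray(c,u,v); return o+d*(z-o[2])/d[2]
def proj(c,p):
    T=np.array(c['cam_to_world']); q=T[:3,:3].T@(np.array(p)-T[:3,3]); return np.array([c['cx']-c['fx']*q[0]/q[2],c['cy']+c['fy']*q[1]/q[2]])
def pose():
    s=manip.state(); w,x,y,z=s['tool_rot']; return np.array(s['tool_pos']),R.from_quat([x,y,z,w])
def go(p,Rt=None):
    """shift (cm) and rotvec (deg) in tool axes to reach p / rotation Rt from current pose"""
    q,r=pose(); out=r.inv().apply(np.array(p)-q)*100
    return np.round(out,2), None if Rt is None else np.round((r.inv()*Rt).as_rotvec(degrees=True),2)
E
python3 - <<'E'
from h import *
for n in('scene','top'):
    im,c=grab(n); print(n,{k:np.round(v,3).tolist() for k,v in c.items()}); save(im,n+'0.png')
print(manip.state(), manip.tcp_to_tips)
p,r=pose(); print(r.as_matrix().round(3))
E
```

```text
pics
scene {'fx': 413.362, 'fy': 413.362, 'cx': 274.888, 'cy': 208.032, 'cam_to_world': [[-0.838, -0.374, 0.397, 0.857], [0.546, -0.595, 0.591, 0.544], [0.015, 0.712, 0.702, 0.777], [0.0, 0.0, 0.0, 1.0]]}
top {'fx': 384.525, 'fy': 384.525, 'cx': 274.204, 'cy': 210.194, 'cam_to_world': [[0.002, 0.993, -0.121, 0.413], [-1.0, 0.001, -0.007, -0.001], [-0.007, 0.121, 0.993, 0.932], [0.0, 0.0, 0.0, 1.0]]}
{'time': 0.1, 'joint_pos': array([ 1.02402626e+00,  5.32756497e-02,  1.61416933e+00, -1.45604601e-05,
        1.47599875e+00, -1.19003223e-01]), 'joint_vel': array([ 9.39290940e-04, -1.89408059e-03, -5.14597156e-03, -1.61334902e-03,
        9.79901079e-04,  5.80037948e-05]), 'joint_efforts': array([ 1.59224196e-04, -3.94909143e+01, -3.71359956e+01, -9.79668954e-06,
        3.97572221e-03,  6.63534848e-06]), 'tool_pos': array([0.25900313, 0.56822722, 0.25218779]), 'tool_rot': array([ 4.11186309e-04,  8.41081869e-01,  5.40907046e-01, -8.29215444e-04]), 'contact_force': array([-0.16211696,  0.3920411 ,  0.59981751]), 'ft_torque': array([ 0.01556839,  0.0051874 , -0.04746384]), 'gripper_width': 1.0023168578423198} 0.022
[[ 0.415  0.91  -0.001]
 [ 0.91  -0.415 -0.002]
 [-0.002 -0.    -1.   ]]
```

View pics/top0.png

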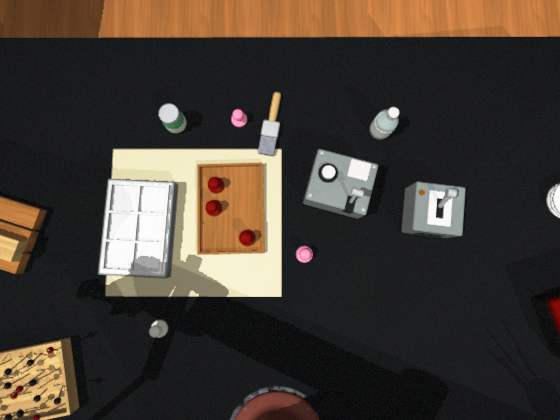

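View pics/scene0.png

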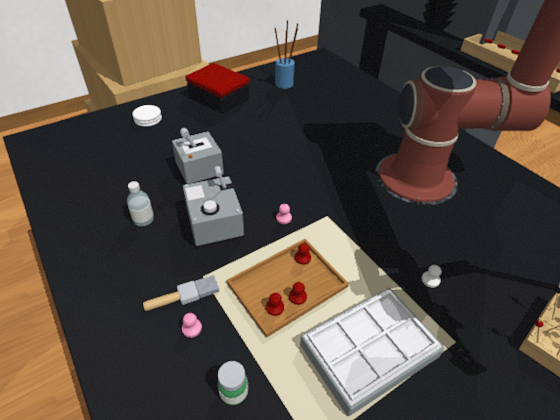

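Top view: knobs (dark red) are at (215,185), (213,208) and (247,238) in the tray. The look-alikes are pink at (239,118) and (304,254), and white at (158,329). The toggle pod is at (434,210), the safety box at (340,182) and the plate at (138,228). I'll take the three dark red ones and check them in a crop.

```bash
python3 - <<'E'
from h import *
im,c=grab('top')
a=cv2.resize(im[140:220,295:475],None,fx=4.4,fy=4.4,interpolation=cv2.INTER_CUBIC)[:, :]
s=4.4
b=cv2.resize(im[140:290,90:290],None,fx=2.6,fy=2.6,interpolation=cv2.INTER_CUBIC)
save(im,'top1.png')
im2=im[145:225,295:475]; save(cv2.resize(im2,None,fx=4.4,fy=4.4,interpolation=cv2.INTER_CUBIC),'boxes.png')
hsv=cv2.cvtColor(im,cv2.COLOR_RGB2HSV)
m=((hsv[...,0]<6)|(hsv[...,0]>174))&(hsv[...,1]>190)&(hsv[...,2]>40)&(hsv[...,2]<200)
m=m.astype(np.uint8); m[:, 290:]=0;m[290:]=0;m[:150]=0
n,l,st,ce=cv2.connectedComponentsWithStats(m)
for i in range(1,n):
    if st[i,4]>20: print(st[i],ce[i].round(1),onz(c,*ce[i],.03).round(3))
im,c=grab('scene'); save(im,'scene1.png')
save(cv2.resize(im[115:250,160:260],None,fx=4.4,fy=4.4,interpolation=cv2.INTER_CUBIC),'boxes_s.png')
E
```

```text
[208 177  16  16 192] [215.4 184.5] [0.584 0.146 0.03 ]
[206 200  16  16 188] [213.2 207.5] [0.529 0.15  0.03 ]
[239 230  16  16 193] [246.7 237.3] [0.458 0.07  0.03 ]
```

View pics/boxes.png

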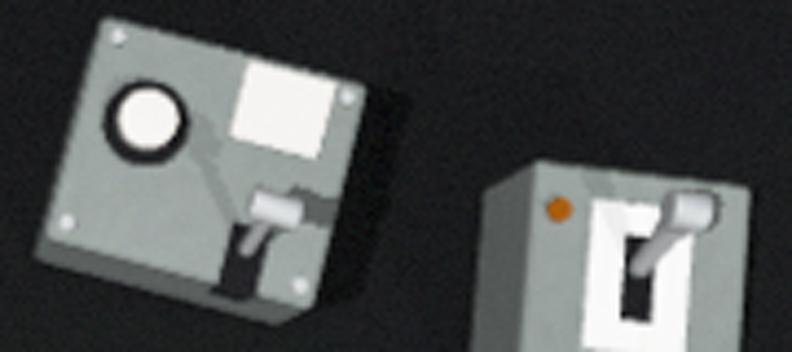

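View pics/boxes_s.png

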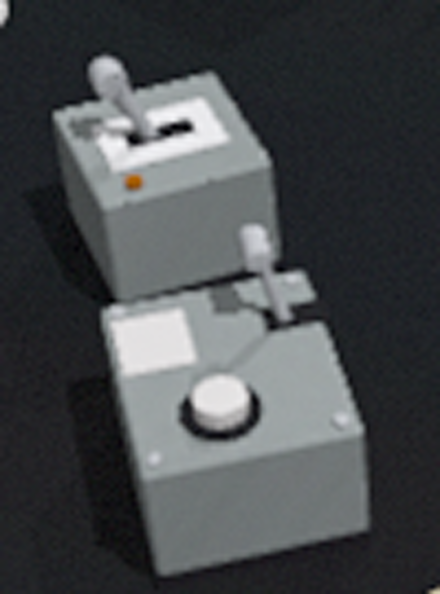

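Crops show the button at top px (328,172), the toggle barrel at top (452,193) and scene (184.5,132), and the lever up with its barrel at top (358,192).

```bash
python3 - <<'E'
from h import *
ct=manip.calibration('top');cs=manip.calibration('scene')
T=lambda x,y:(x/4.4+295-.0,y/4.4+145); S=lambda x,y:(x/4.4+160,y/4.4+115)
def tri(a,b):
    o1,d1=ray(ct,*a);o2,d2=ray(cs,*b)
    s,t=np.linalg.lstsq(np.c_[d1,-d2],o2-o1,rcond=None)[0]; p,q=o1+s*d1,o2+t*d2
    return ((p+q)/2).round(4), np.linalg.norm(p-q).round(4)
print('bat tri',tri(T(690,212),S(108,75)))
print('bat z',onz(ct,*T(690,212),.1406),onz(cs,*S(108,75),.1406))
print('lever tri',tri(T(276,208),S(257,243)), onz(ct,*T(276,208),.143))
print('button',tri(T(148,118),S(220,393)),onz(ct,*T(148,118),.104),onz(cs,*S(220,393),.104))
print('box corners',[onz(ct,*T(*q),.09).round(4) for q in((105,18),(365,88),(310,312),(50,240))])
print('pod back',[onz(ct,*T(*q),.09).round(4) for q in((540,160),(748,187))])
im=cv2.cvtColor(cv2.imread('pics/top1.png'),cv2.COLOR_BGR2RGB)
g=cv2.resize(im[170:250,395:475],None,fx=6,fy=6,interpolation=cv2.INTER_CUBIC)
g2=cv2.resize(im[170:290,90:290][:, :110],None,fx=4,fy=4,interpolation=cv2.INTER_CUBIC)
save(np.hstack([g,g2[:480][:,:300]]),'podplate.png')
# plate: bright/grey mask vs beige mat by saturation
hsv=cv2.cvtColor(im,cv2.COLOR_RGB2HSV)
m=((hsv[...,1]<25)&(hsv[...,2]>150)).astype(np.uint8); m[:,180:]=0;m[:175]=0;m[285:]=0;m[:,:95]=0
n,l,st,ce=cv2.connectedComponentsWithStats(m)
for i in range(1,n):
    if st[i,4]>60: print(st[i],ce[i].round(1),onz(ct,*ce[i],.040).round(4))
# wrist? edges
E
```

```text
bat tri (array([ 0.5442, -0.3636,  0.1402]), np.float64(0.0018))
bat z [ 0.54488813 -0.36404388  0.1406    ] [ 0.54386639 -0.3621464   0.1406    ]
lever tri (array([ 0.5448, -0.1671,  0.1456]), np.float64(0.0025)) [ 0.54628761 -0.16839769  0.143     ]
button (array([ 0.5979, -0.1138,  0.1031]), np.float64(0.0015)) [ 0.59830186 -0.11407568  0.104     ] [ 0.59771836 -0.11228163  0.104     ]
box corners [array([ 0.6535, -0.0948,  0.09  ]), array([ 0.617 , -0.2263,  0.09  ]), array([ 0.5026, -0.1953,  0.09  ]), array([ 0.5389, -0.0658,  0.09  ])]
pod back [array([ 0.5799, -0.3133,  0.09  ]), array([ 0.5661, -0.417 ,  0.09  ])]
[  99  179   74   97 5651] [136.  225.8] [0.4842 0.3278 0.04  ]
```

View pics/podplate.png

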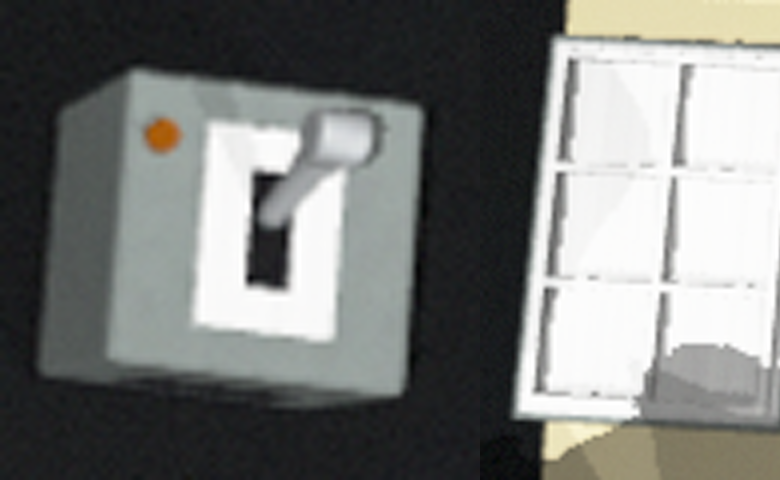

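```bash
python3 - <<'E'
from h import *
ct=manip.calibration('top')
U=lambda x,y,s,ox,oy:((x+.5)/s-.5+ox,(y+.5)/s-.5+oy)
def yaw(P):
    d=(P[0]-P[3]+P[1]-P[2])[:2]; e=(P[3]-P[2]+P[0]-P[1])[:2]
    print('sides',np.linalg.norm(P[0]-P[3]),np.linalg.norm(P[1]-P[2]),np.linalg.norm(P[0]-P[1]),np.linalg.norm(P[2]-P[3]))
    return np.degrees(np.arctan2(d[1],d[0])),np.degrees(np.arctan2(-e[0],e[1])),P.mean(0).round(4)
pod=np.array([onz(ct,*U(*q,6,395,170),.09) for q in((135,70),(423,105),(405,395),(107,360))]);print('pod',yaw(pod))
box=np.array([onz(ct,*U(*q,4.4,295,145),.09) for q in((105,18),(365,88),(310,312),(50,240))]);print('box',yaw(box))
for n,p in(('bat',U(342,136,6,395,170)),('bat2',U(690,212,4.4,295,145))): print(n,onz(ct,*p,.1406))
print('lever',onz(ct,*U(276,208,4.4,295,145),.143),'button',onz(ct,*U(148,118,4.4,295,145),.104))
im=cv2.cvtColor(cv2.imread('pics/top1.png'),cv2.COLOR_BGR2RGB); g=cv2.cvtColor(im,cv2.COLOR_RGB2HSV)
m=((g[...,1]<45)&(g[...,2]>70)).astype(np.uint8); m[:,182:]=0;m[:172]=0;m[285:]=0;m[:,:92]=0
m=cv2.morphologyEx(m,cv2.MORPH_CLOSE,np.ones((5,5)))
n,l,st,ce=cv2.connectedComponentsWithStats(m); i=1+st[1:,4].argmax(); cn=cv2.findContours((l==i).astype(np.uint8),0,2)[0][0]
r=cv2.minAreaRect(cn);print(st[i],r); B=cv2.boxPoints(r); print(B)
W=np.array([onz(ct,*b,.044) for b in B]);print(W.round(3),W.mean(0))
for i in range(4):print(np.linalg.norm(W[i]-W[i-1]))
E
```

```text
sides 0.10847311867069093 0.10772113598951684 0.10624558534124709 0.10825193478759157
pod (np.float64(-7.3086995921788285), np.float64(-6.880713255904595), array([ 0.52  , -0.3577,  0.09  ]))
sides 0.11826966614472235 0.11849539698824685 0.13642630007842096 0.13451779785671986
box (np.float64(-14.667133262534232), np.float64(-15.590423193918616), array([ 0.5789, -0.1447,  0.09  ]))
bat [ 0.54684918 -0.36366284  0.1406    ]
bat2 [ 0.54570077 -0.36328741  0.1406    ]
lever [ 0.54709966 -0.16761673  0.143     ] button [ 0.59916602 -0.11324215  0.104     ]
[  98  172   84  108 7112] ((139.11480712890625, 225.18807983398438), (73.57132720947266, 114.33382415771484), 6.170175075531006)
[[ 96.39783  278.07004 ]
 [108.686646 164.39853 ]
 [181.83179  172.30612 ]
 [169.54297  285.97763 ]]
[[0.364 0.412 0.044]
 [0.63  0.398 0.044]
 [0.611 0.224 0.044]
 [0.347 0.244 0.044]] [0.48772028 0.31912975 0.044     ]
0.16895791739970886
0.26583083677786956
0.1751239994421193
0.26455316227980286
```

```bash
cat >> h.py <<'E'
def down(yaw_deg):  # tool down, tool x at world yaw
    return R.from_euler('z',yaw_deg,degrees=True)*R.from_euler('x',180,degrees=True)
E
python3 -c "
from h import *
print(go([.546,-.3625,.21],down(82.9)))"
```

```text
(array([-72.79,  64.72,   4.34]), array([ -0.02,   0.07, -17.41]))
```

```bash
L='[-72.8,64.7,0]'; python3 -m pendant '{"linear":[[-72.8,64.7,0],[-72.8,64.7,0],[-72.8,64.7,0],[-72.8,64.7,0],[-72.8,64.7,0],[-72.8,64.7,0],[-72.8,64.7,0],[-72.8,64.7,0],[-72.8,64.7,0],[-72.8,64.7,0]],"rotation":[[0,0,-17.4],[0,0,-17.4],[0,0,-17.4],[0,0,-17.4],[0,0,-17.4],[0,0,-17.4],[0,0,-17.4],[0,0,-17.4],[0,0,-17.4],[0,0,-17.4]],"grip":[0,0,0,0,0,0,0,0,0,0]}'; python3 -c "
from h import *
print(go([.546,-.3625,.25],down(82.9)))"
```

```text
time: 1.03
tool_pos: [0.3818, 0.1686, 0.2533]
tool_rot: [0.0, 0.749, 0.662, 0.0]
contact_force: [1.9, -0.1, 0.1]
gripper_width: 0.995
(array([-50.68,  22.83,   0.34]), array([ 0.05, -0.02,  0.02]))
```

```bash
python3 -m pendant '{"linear":[[-50,22.5,0.3],[-50,22.5,0.3],[-50,22.5,0.3],[-50,22.5,0.3],[-50,22.5,0.3],[-50,22.5,0.3],[-50,22.5,0.3],[-50,22.5,0.3],[-50,22.5,0.3],[-50,22.5,0.3]],"rotation":[[0,0,0],[0,0,0],[0,0,0],[0,0,0],[0,0,0],[0,0,0],[0,0,0],[0,0,0],[0,0,0],[0,0,0]],"grip":[0,0,0,0,0,0,0,0,0,0]}'; python3 -c "
from h import *
print(go([.546,-.3625,.25],down(82.9)))"
```

```text
time: 1.87
tool_pos: [0.5046, -0.23, 0.2508]
tool_rot: [-0.0, 0.75, 0.662, 0.0]
contact_force: [0.3, 0.6, 0.0]
gripper_width: 1.002
(array([-12.63,   5.76,   0.08]), array([ 0.  , -0.01, -0.05]))
```

```bash
python3 -m pendant '{"linear":[[-4,1.8,0],[-8,3.6,0],[-12,5.5,0],[-12.2,5.6,0],[-12.2,5.6,0],[-12.2,5.6,0],[-12.2,5.6,0],[-12.2,5.6,0],[-12.2,5.6,0],[-12.2,5.6,0]],"rotation":[[0,0,0],[0,0,0],[0,0,0],[0,0,0],[0,0,0],[0,0,0],[0,0,0],[0,0,0],[0,0,0],[0,0,0]],"grip":[0,0,0,0,0,0,0,0,0,0]}'; python3 -c "
from h import *
im,c=grab('wrist'); save(im,'w1.png'); print(go([.546,-.3625,.1436],down(82.9)))
print(proj(c,[.546,-.3625,.1406]),np.array(c['cam_to_world']).round(3))
print(c['fx'],c['cx'],c['cy'])"
```

```text
time: 2.7
tool_pos: [0.5451, -0.3547, 0.2515]
tool_rot: [0.0, 0.749, 0.662, 0.0]
contact_force: [-0.6, 0.6, 0.5]
gripper_width: 1.0
(array([-0.75,  0.18, 10.78]), array([0.03, 0.01, 0.05]))
[270.03976557 211.78603347] [[ 0.122 -0.941 -0.314  0.465]
 [ 0.993  0.116  0.038 -0.345]
 [ 0.    -0.317  0.948  0.372]
 [ 0.     0.     0.     1.   ]]
291.4916676462202 279.5208527234498 206.1338253567455
```

View pics/w1.png

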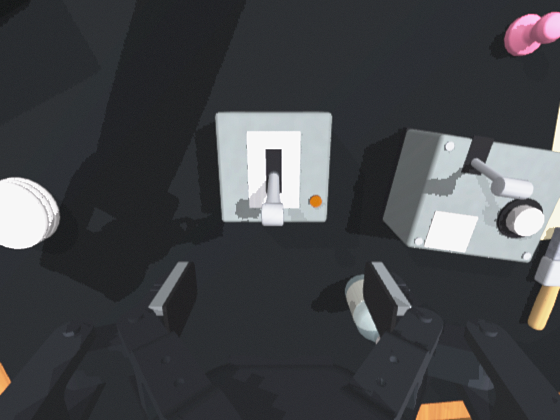

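```bash
python3 -c "
from h import *
print(go([.5465,-.361,.1436],down(82.9)))"
python3 -m pendant '{"linear":[[-0.6,0.2,3.5],[-0.6,0.2,7],[-0.6,0.2,9],[-0.6,0.2,10.8],[-0.6,0.2,10.8],[-0.6,0.2,10.8],[-0.6,0.2,10.8],[-0.6,0.2,10.8],[-0.6,0.2,10.8],[-0.6,0.2,10.8]],"rotation":[[0,0,0],[0,0,0],[0,0,0],[0,0,0],[0,0,0],[0,0,0],[0,0,0],[0,0,0],[0,0,0],[0,0,0]],"grip":[0,0,0,0,0,0,0.5,0.7,0.8,0.8]}'; python3 -c "
from h import *
print(go([.5465,-.361,.1436],down(82.9)))"
```

```text
(array([-0.59,  0.21, 10.78]), array([0.03, 0.01, 0.05]))
time: 3.58
tool_pos: [0.5469, -0.3624, 0.1447]
tool_rot: [0.001, 0.75, 0.662, 0.0]
contact_force: [0.1, -0.1, -0.1]
gripper_width: 0.45
(array([ 0.14, -0.06,  0.11]), array([ 0.13,  0.08, -0.01]))
```

```bash
python3 -m pendant '{"linear":[[0.1,0,0.1],[0.1,0,0.1],[0.1,0,0.1],[0.1,0,0.1],[0.1,0,0.1],[0.1,0,0.1],[0.1,0,0.1],[0.1,0,0.1],[0.1,0,0.1],[0.1,0,0.1]],"rotation":[[0,0,0],[0,0,0],[0,0,0],[0,0,0],[0,0,0],[0,0,0],[0,0,0],[0,0,0],[0,0,0],[0,0,0]],"grip":[0.8,0.9,1,1,1,1,1,1,1,1]}'; python3 -c "
from h import *
p,r=pose(); print(r.as_matrix().round(3))"
```

```text
time: 4.42
tool_pos: [0.5467, -0.3611, 0.1427]
tool_rot: [0.0, 0.75, 0.662, 0.0]
contact_force: [0.6, 0.8, 6.0]
gripper_width: 0.199
[[ 0.124  0.992  0.001]
 [ 0.992 -0.124 -0.   ]
 [-0.     0.001 -1.   ]]
```

```bash
python3 -m pendant '{"linear":[[0,0.12,-0.3],[0,0.25,-0.6],[0,0.4,-0.9],[0,0.5,-1.2],[0,0.57,-1.36],[0,0.57,-1.36],[0,0.57,-1.36],[0,0.57,-1.36],[0,0.57,-1.36],[0,0.57,-1.36]],"rotation":[[0,0,0],[0,0,0],[0,0,0],[0,0,0],[0,0,0],[0,0,0],[0,0,0],[0,0,0],[0,0,0],[0,0,0]],"grip":[1,1,1,1,1,1,1,1,1,1]}'
```

```text
time: 5.25
tool_pos: [0.5518, -0.3615, 0.1553]
tool_rot: [-0.0, 0.75, 0.662, -0.0]
contact_force: [-1.8, -1.1, -5.5]
gripper_width: 0.194
```

```bash
python3 -m pendant '{"linear":[[0,0.03,-0.06],[0,-0.76,-0.35],[0,-1.4,-0.52],[0,-1.97,-0.63],[0,-3.22,-0.72],[0,-4.47,-0.63],[0,-5.68,-0.35],[0,-6.47,-0.06],[0,-6.5,-0.02],[0,-6.5,-0.02]],"rotation":[[0,0,0],[0,0,0],[0,0,0],[0,0,0],[0,0,0],[0,0,0],[0,0,0],[0,0,0],[0,0,0],[0,0,0]],"grip":[1,1,1,1,1,1,1,1,1,1]}'
```

```text
time: 6.08
tool_pos: [0.4886, -0.3537, 0.1579]
tool_rot: [0.002, 0.75, 0.662, 0.001]
contact_force: [6.3, -1.2, -4.6]
gripper_width: 0.196
```

Over. Now I'll let it home (+5.7, 13.8 mm along the bat), release and rise.

```bash
python3 -m pendant '{"linear":[[0,0.12,0.35],[0,0.27,0.7],[0,0.45,1.05],[0,0.57,1.38],[0,0.57,1.38],[0,0.57,1.38],[0,0.57,1.38],[0,0.57,1.38],[0,0.57,1.38],[0,0.57,1.38]],"rotation":[[0,0,0],[0,0,0],[0,0,0],[0,0,0],[0,0,0],[0,0,0],[0,0,0],[0,0,0],[0,0,0],[0,0,0]],"grip":[1,1,1,1,1,1,0.8,0.7,0.6,0.5]}'
python3 -m pendant '{"linear":[[0,0,0],[0,0,0],[0,0,-0.5],[0,0,-2],[0,0,-4],[0,0,-7],[0,0,-10],[0,0,-10],[0,0,-10],[0,0,-10]],"rotation":[[0,0,0],[0,0,0],[0,0,0],[0,0,0],[0,0,0],[0,0,0],[0,0,0],[0,0,0],[0,0,0],[0,0,0]],"grip":[0.4,0.4,0.4,0.4,0.4,0.2,0,0,0,0]}'
python3 - <<'E'
from h import *
im,c=grab('wrist');save(im,'w2.png');P=[.520-.0265*.9923,-.358+.0265*.1236,.1406]; print(P,proj(c,P))
t,ct=grab('top'); save(t,'top2.png')
print(proj(ct,P))
e,cs=grab('scene'); save(e,'sc2.png'); print(proj(cs,P))
k=2
save(np.hstack([cv2.resize(im[100:300,150:350],(400,400)),cv2.resize(e[100:200,130:230],(400,400))]),'chk2.png')
E
```

```text
time: 6.92
tool_pos: [0.4933, -0.3547, 0.1439]
tool_rot: [0.001, 0.75, 0.662, -0.0]
contact_force: [-0.6, -0.5, -0.9]
gripper_width: 0.496
time: 7.75
tool_pos: [0.493, -0.3542, 0.2416]
tool_rot: [-0.0, 0.75, 0.662, -0.0]
contact_force: [0.1, 0.2, 0.6]
gripper_width: 1.001
[0.49370405, -0.3547246, 0.1406] [278.47807286 214.67135146]
[448.62191521 217.69189493]
[202.77084892 127.80821336]
```

View pics/chk2.png

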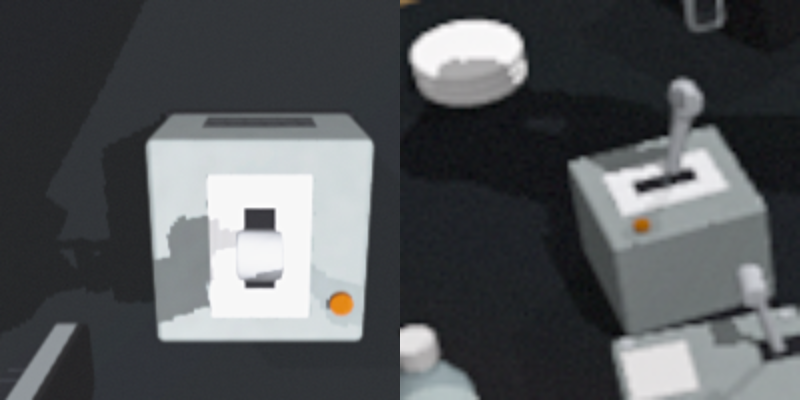

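```bash
python3 - <<'E'
from h import *
cw=manip.calibration('wrist');cs=manip.calibration('scene');ct=manip.calibration('top')
w=(150+(259.5)/2-.25,100+(254)/2-.25); s=(130+(286.5)/4-.4,100+(99)/4-.4)
o1,d1=ray(cw,*w);o2,d2=ray(cs,*s)
a,b=np.linalg.lstsq(np.c_[d1,-d2],o2-o1,rcond=None)[0];print(o1+a*d1,o2+b*d2,w,s)
for th in(.2,.4,.44):
  for r in(.068,.083):
    P=np.array([.520,-.358,.078])+r*np.array([-np.sin(th)*.9923,np.sin(th)*.1236,np.cos(th)])
    print(th,r,P.round(4),proj(cw,P).round(1),proj(cs,P).round(1),proj(ct,P).round(1))
t=cv2.imread('pics/top2.png'); cv2.imwrite('pics/t2c.png',cv2.resize(t[180:250,400:480],None,fx=7,fy=7,interpolation=cv2.INTER_CUBIC))
E
```

```text
[ 0.49758322 -0.35384305  0.15356389] [ 0.49729449 -0.35363885  0.15343632] (279.5, 226.75) (201.225, 124.35)
0.2 0.068 [ 0.5066 -0.3563  0.1446] [277.8 233.2] [198.  127.7] [449.9 211.3]
0.2 0.083 [ 0.5036 -0.356   0.1593] [277.7 237.4] [198.4 122.7] [453.1 211.8]
0.4 0.068 [ 0.4937 -0.3547  0.1406] [277.8 216.3] [202.8 127.8] [448.6 217.7]
0.4 0.083 [ 0.4879 -0.354   0.1544] [277.7 215.4] [204.3 122.9] [451.4 219.8]
0.44 0.068 [ 0.4913 -0.3544  0.1395] [277.8 213. ] [203.7 127.9] [448.3 218.9]
0.44 0.083 [ 0.4849 -0.3536  0.1531] [277.7 211. ] [205.4 123.1] [451.  221.4]
```

View pics/t2c.png

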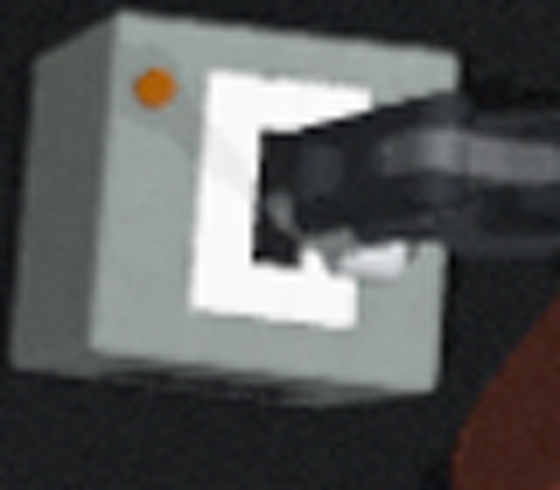

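```bash
python3 -c "
from h import *
print(go([.4955,-.354,.152],down(82.9)))"
python3 -m pendant '{"linear":[[0,0.2,3],[0,0.2,6],[0,0.2,9],[0,0.25,9],[0,0.25,9],[0,0.25,9],[0,0.25,9],[0,0.25,9],[0,0.25,9],[0,0.25,9]],"rotation":[[0,0,0],[0,0,0],[0,0,0],[0,0,0],[0,0,0],[0,0,0],[0,0,0],[0,0,0],[0,0,0],[0,0,0]],"grip":[0,0,0,0,0,0.5,0.7,1,1,1]}'
python3 -m pendant '{"linear":[[0,0,0],[0,0,0],[0,0,0],[0,0,0],[0,0,0],[0,0,0],[0,0,0],[0,0,0],[0,0,0],[0,0,0]],"rotation":[[0,0,0],[0,0,0],[0,0,0],[0,0,0],[0,0,0],[0,0,0],[0,0,0],[0,0,0],[0,0,0],[0,0,0]],"grip":[1,1,1,1,1,1,1,1,1,1]}'
```

```text
(array([-0.01,  0.32,  8.79]), array([-0.17, -0.12, -0.01]))
time: 8.73
tool_pos: [0.4962, -0.3551, 0.1534]
tool_rot: [0.001, 0.75, 0.662, 0.0]
contact_force: [0.2, -0.5, -0.5]
gripper_width: 0.299
time: 9.57
tool_pos: [0.4961, -0.3548, 0.1531]
tool_rot: [0.001, 0.75, 0.662, 0.0]
contact_force: [-1.0, 1.9, 5.6]
gripper_width: 0.196
```

```bash
python3 -m pendant '{"linear":[[0,0,-0.1],[0,0,-0.2],[0,0,-0.3],[0,0,-0.4],[0,0,-0.4],[0,0,-0.4],[0,0,-0.4],[0,0,-0.4],[0,0,-0.4],[0,0,-0.4]],"rotation":[[0,0,0],[0,0,0],[0,0,0],[0,0,0],[0,0,0],[0,0,0],[0,0,0],[0,0,0],[0,0,0],[0,0,0]],"grip":[1,1,1,1,1,1,1,1,1,1]}'
```

```text
time: 10.4
tool_pos: [0.4954, -0.3546, 0.1557]
tool_rot: [-0.0, 0.75, 0.662, -0.0]
contact_force: [1.8, -2.5, -6.2]
gripper_width: 0.201
```

```bash
python3 -m pendant '{"linear":[[0,0,-0.1],[0,-0.15,-0.1],[0,-0.3,-0.05],[0,-0.45,0],[0,-0.6,0.05],[0,-0.75,0.1],[0,-0.9,0.15],[0,-0.9,0.15],[0,-0.9,0.15],[0,-0.9,0.15]],"rotation":[[0,0,0],[0,0,0],[0,0,0],[0,0,0],[0,0,0],[0,0,0],[0,0,0],[0,0,0],[0,0,0],[0,0,0]],"grip":[1,1,1,1,1,1,1,1,1,1]}'; python3 -c "
from h import *
e,c=grab('scene');save(cv2.resize(e[90:190,140:260],None,fx=5,fy=5,interpolation=cv2.INTER_CUBIC),'s3.png')"
```

```text
time: 11.23
tool_pos: [0.4892, -0.3538, 0.1564]
tool_rot: [0.003, 0.75, 0.662, 0.002]
contact_force: [7.9, -1.3, -4.2]
gripper_width: 0.205
```

View pics/s3.png

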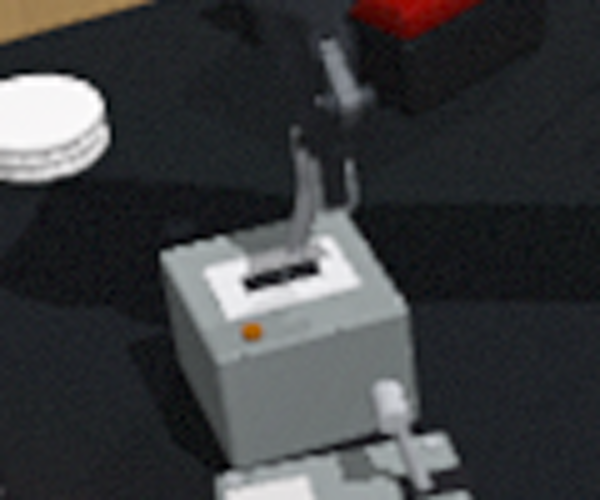

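```bash
python3 -m pendant '{"linear":[[0,0,0.2],[0,0.05,0.4],[0,0.12,0.6],[0,0.2,0.8],[0,0.27,1.0],[0,0.35,1.2],[0,0.4,1.35],[0,0.4,1.35],[0,0.4,1.35],[0,0.4,1.35]],"rotation":[[0,0,0],[0,0,0],[0,0,0],[0,0,0],[0,0,0],[0,0,0],[0,0,0],[0,0,0],[0,0,0],[0,0,0]],"grip":[1,1,1,1,1,1,1,1,1,1]}'
```

```text
time: 12.12
tool_pos: [0.4937, -0.3545, 0.1438]
tool_rot: [0.004, 0.75, 0.662, 0.002]
contact_force: [7.9, 0.5, -1.9]
gripper_width: 0.198
```

```bash
python3 -m pendant '{"linear":[[0,0,0],[0,0,0],[0,0,0],[0,0,0],[0,0,0],[0,0,0],[0,0,-2],[0,0,-5],[0,0,-8],[0,0,-10]],"rotation":[[0,0,0],[0,0,0],[0,0,0],[0,0,0],[0,0,0],[0,0,0],[0,0,0],[0,0,0],[0,0,0],[0,0,0]],"grip":[0.7,0.6,0.5,0.4,0.3,0.2,0.1,0,0,0]}'
python3 -m pendant '{"linear":[[0,-2,-1],[0,-4,-2],[0,-6,-2],[0,-7,-2],[0,-7,-2],[0,-7,-2],[0,-7,-2],[0,-7,-2],[0,-7,-2],[0,-7,-2]],"rotation":[[0,0,0],[0,0,0],[0,0,0],[0,0,0],[0,0,0],[0,0,0],[0,0,0],[0,0,0],[0,0,0],[0,0,0]],"grip":[0,0,0,0,0,0,0,0,0,0]}'
python3 - <<'E'
from h import *
im,cw=grab('wrist'); e,cs=grab('scene'); t,ct=grab('top')
save(np.hstack([cv2.resize(im[120:320,180:380],(400,400),interpolation=2),cv2.resize(e[100:180,150:230],(400,400),interpolation=2)]),'chk4.png')
save(t,'top4.png')
for th in(.2,.3,.4,.44):
  for r in(.068,.079,.083):
    P=np.array([.520,-.358,.078])+r*np.array([-np.sin(th)*.9923,np.sin(th)*.1236,np.cos(th)])
    print(th,r,proj(cw,P).round(1),proj(cs,P).round(1),proj(ct,P).round(1))
E
```

```text
time: 12.95
tool_pos: [0.4911, -0.3545, 0.2441]
tool_rot: [0.001, 0.75, 0.662, 0.0]
contact_force: [0.9, -0.0, -0.1]
gripper_width: 1.0
time: 13.78
tool_pos: [0.4217, -0.3453, 0.2607]
tool_rot: [-0.0, 0.749, 0.662, 0.0]
contact_force: [-0.1, 0.4, 0.6]
gripper_width: 0.998
0.2 0.068 [278.5 293.1] [198.  127.7] [449.9 211.3]
0.2 0.079 [278.5 298.2] [198.3 124.1] [452.2 211.7]
0.2 0.083 [278.5 300.1] [198.4 122.7] [453.1 211.8]
0.3 0.068 [278.5 286.1] [200.4 127.6] [449.4 214.5]
0.3 0.079 [278.5 289.7] [201.1 124. ] [451.5 215.5]
0.3 0.083 [278.5 291.1] [201.4 122.7] [452.4 215.9]
0.4 0.068 [278.5 278.9] [202.8 127.8] [448.6 217.7]
0.4 0.079 [278.5 281. ] [203.9 124.2] [450.7 219.3]
0.4 0.083 [278.5 281.8] [204.3 122.9] [451.4 219.8]
0.44 0.068 [278.5 276. ] [203.7 127.9] [448.3 218.9]
0.44 0.079 [278.5 277.5] [204.9 124.4] [450.3 220.7]
0.44 0.083 [278.5 278. ] [205.4 123.1] [451.  221.4]
```

View pics/chk4.png

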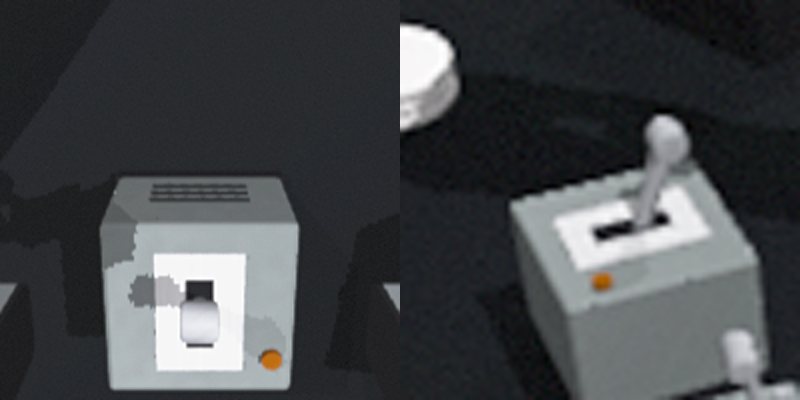

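```bash
python3 -c "
from h import *
print(go([.42,.2,.34],down(90)))"
python3 -m pendant '{"linear":[[4,-0.5,-1],[54,-6.9,-8],[54,-6.9,-8],[54,-6.9,-8],[54,-6.9,-8],[54,-6.9,-8],[54,-6.9,-8],[54,-6.9,-8],[54,-6.9,-8],[54,-6.9,-8]],"rotation":[[0,0,0],[0,0,-7],[0,0,-7],[0,0,-7],[0,0,-7],[0,0,-7],[0,0,-7],[0,0,-7],[0,0,-7],[0,0,-7]],"grip":[0,0,0,0,0,0,0,0,0,0]}'
python3 -c "
from h import *
print(go([.42,.2,.34],down(90)))"
```

```text
(array([54.1 , -6.89, -7.9 ]), array([-0.01, -0.01, -7.1 ]))
time: 14.77
tool_pos: [0.4196, 0.0684, 0.3233]
tool_rot: [0.0, 0.708, 0.706, 0.001]
contact_force: [0.4, -0.4, -2.2]
gripper_width: 1.003
(array([13.16,  0.02, -1.67]), array([ 0.08, -0.  , -0.12]))
```

```bash
python3 -m pendant '{"linear":[[4,0,-1],[8,0,-1.6],[12,0,-1.6],[12.5,0,-1.6],[12.5,0,-1.6],[12.5,0,-1.6],[12.5,0,-1.6],[12.5,0,-1.6],[12.5,0,-1.6],[12.5,0,-1.6]],"rotation":[[0,0,0],[0,0,0],[0,0,0],[0,0,0],[0,0,0],[0,0,0],[0,0,0],[0,0,0],[0,0,0],[0,0,0]],"grip":[0,0,0,0,0,0,0,0,0,0]}'
cat > knobs.py <<'E'
from h import *
def knobs(im,c):
    hsv=cv2.cvtColor(im,cv2.COLOR_RGB2HSV)
    m=(((hsv[...,0]<6)|(hsv[...,0]>174))&(hsv[...,1]>190)&(hsv[...,2]>35)).astype(np.uint8)
    n,l,st,ce=cv2.connectedComponentsWithStats(m)
    for i in range(1,n):
        if st[i,4]>60: print(st[i],ce[i].round(1),'z.03',onz(c,*ce[i],.03).round(3),'z.064',onz(c,*ce[i],.064).round(3))
if __name__=='__main__':
    import sys
    im,c=grab('wrist'); knobs(im,c); save(im,sys.argv[1]); np.save('c.npy',c,allow_pickle=True); print(manip.state()['tool_pos'])
E
python3 knobs.py w5.png
```

```text
time: 15.6
tool_pos: [0.4205, 0.1904, 0.3386]
tool_rot: [0.0, 0.709, 0.706, 0.0]
contact_force: [0.1, 0.5, -0.7]
gripper_width: 1.002
[192 178  26  25 504] [204.2 189.7] z.03 [0.457 0.076 0.03 ] z.064 [0.447 0.085 0.064]
[247 220  23  26 459] [257.7 232. ] z.03 [0.527 0.155 0.03 ] z.064 [0.512 0.158 0.064]
[246 251  22  27 452] [256.  263.1] z.03 [0.583 0.151 0.03 ] z.064 [0.564 0.154 0.064]
[0.42049494 0.19056994 0.33861916]
```

View pics/w5.png

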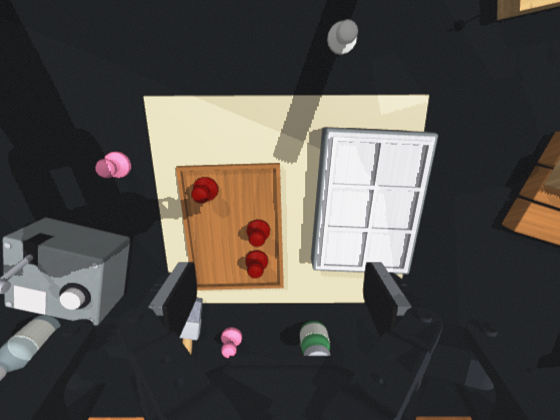

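```bash
python3 - <<'E'
from h import *
c=np.load('c.npy',allow_pickle=True).item()
A,B=onz(c,376,187,.048),onz(c,368.5,230,.048); print(A,B,np.linalg.norm(A-B),(A+B)/2)
P=[onz(c,*q,.048) for q in((325,128),(437,135),(407,272),(314,270))];print(np.round(P,3),np.mean(P,0))
im=cv2.imread('pics/w5.png'); cv2.imwrite('pics/pl5.png',cv2.resize(im[120:280,305:445],None,fx=3.7,fy=3.7,interpolation=2))
# expected projections
for yaw in(-4,-6,-8):
  y=np.radians(yaw);m=(A+B)/2
  print(yaw,[proj(c,[m[0]+a*np.cos(y)-b*np.sin(y),m[1]+a*np.sin(y)+b*np.cos(y),.048]).round(0).tolist() for a in(-.1135,-.0335,.0335,.1135) for b in(-.08,0,.08)])
E
```

```text
[0.44844701 0.33104367 0.048     ] [0.5162828  0.32646123 0.048     ] 0.0679903920791451 [0.48236491 0.32875245 0.048     ]
[[0.365 0.253 0.048]
 [0.375 0.407 0.048]
 [0.59  0.395 0.048]
 [0.586 0.245 0.048]] [0.47883179 0.32529233 0.048     ]
-4 [[328.0, 127.0], [386.0, 131.0], [444.0, 135.0], [321.0, 184.0], [376.0, 187.0], [430.0, 191.0], [316.0, 226.0], [369.0, 230.0], [420.0, 233.0], [311.0, 272.0], [360.0, 275.0], [409.0, 278.0]]
-6 [[331.0, 125.0], [389.0, 131.0], [446.0, 137.0], [322.0, 182.0], [377.0, 187.0], [431.0, 193.0], [316.0, 225.0], [368.0, 230.0], [419.0, 235.0], [309.0, 271.0], [358.0, 275.0], [407.0, 279.0]]
-8 [[334.0, 123.0], [392.0, 131.0], [448.0, 140.0], [324.0, 180.0], [378.0, 187.0], [431.0, 195.0], [315.0, 223.0], [367.0, 230.0], [418.0, 236.0], [307.0, 269.0], [356.0, 275.0], [404.0, 281.0]]
```

View pics/pl5.png

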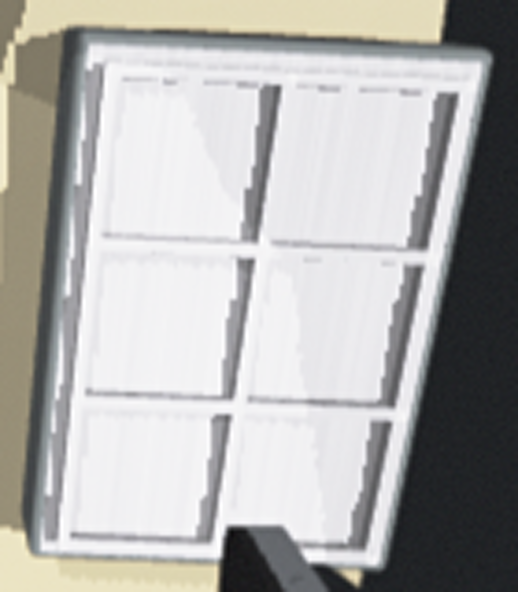

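```bash
python3 -m pendant '{"linear":[[-1,4,2],[-2,8,6],[-3,12,10],[-4.2,16.2,14],[-4.2,16.2,18],[-4.2,16.2,22],[-4.2,16.2,22],[-4.2,16.2,22],[-4.2,16.2,22],[-4.2,16.2,22]],"rotation":[[0,0,0],[0,0,0],[0,0,0],[0,0,0],[0,0,0],[0,0,0],[0,0,0],[0,0,0],[0,0,0],[0,0,0]],"grip":[0,0,0,0.2,0.4,0.4,0.4,0.4,0.4,0.4]}'
cat > top.py <<'E'
from knobs import *
t,c=grab('top'); 
hsv=cv2.cvtColor(t,cv2.COLOR_RGB2HSV)
m=(((hsv[...,0]<6)|(hsv[...,0]>174))&(hsv[...,1]>190)&(hsv[...,2]>35)).astype(np.uint8); m[:150]=0;m[290:]=0;m[:,:95]=0;m[:,290:]=0
n,l,st,ce=cv2.connectedComponentsWithStats(m)
for i in range(1,n):
    if st[i,4]>20: print(st[i],ce[i].round(1),'z.03',onz(c,*ce[i],.03).round(3),'z.064',onz(c,*ce[i],.064).round(3))
E
python3 top.py
python3 -c "
from h import *
print(go([.583,.148,.044],down(90)))
im,c=grab('wrist');save(im[:,:],'w6.png')
from knobs import knobs; knobs(im,c)"
```

```text
time: 16.48
tool_pos: [0.5831, 0.1491, 0.1207]
tool_rot: [0.001, 0.708, 0.706, 0.001]
contact_force: [0.2, -1.1, 1.4]
gripper_width: 0.603
[239 230  16  16 194] [246.7 237.4] z.03 [0.458 0.07  0.03 ] z.064 [0.456 0.067 0.064]
(array([-0.14, -0.13,  7.82]), array([ 0.3 , -0.04, -0.11]))
[ 128    7   71   67 3365] [163.9  38.6] z.03 [0.461 0.075 0.03 ] z.064 [0.468 0.087 0.064]
[ 261  121   50   51 1939] [285.2 146. ] z.03 [0.529 0.154 0.03 ] z.064 [0.525 0.153 0.064]
[ 257  192   47   54 1871] [280.  217.5] z.03 [0.584 0.15  0.03 ] z.064 [0.571 0.15  0.064]
```

```bash
python3 -m pendant '{"linear":[[0,0,2.5],[0,0,5],[0,0,7],[0,0,7.8],[0,0,7.8],[0,0,7.8],[0,0,7.8],[0,0,7.8],[0,0,7.8],[0,0,7.8]],"rotation":[[0,0,0],[0,0,0],[0,0,0],[0,0,0],[0,0,0],[0,0,0],[0,0,0],[0,0,0],[0,0,0],[0,0,0]],"grip":[0.4,0.4,0.4,0.4,0.4,0.5,0.6,0.8,1,1]}'
python3 -m pendant '{"linear":[[0,0,0],[0,0,0],[0,0,0],[0,0,-0.5],[0,0,-1.5],[0,0,-3],[0,0,-6],[0,0,-8],[0,0,-8],[0,0,-8]],"rotation":[[0,0,0],[0,0,0],[0,0,0],[0,0,0],[0,0,0],[0,0,0],[0,0,0],[0,0,0],[0,0,0],[0,0,0]],"grip":[1,1,1,1,1,1,1,1,1,1]}'
python3 -c "
from h import *
print(go([.551,.359,.12],down(90)))"
```

```text
time: 17.42
tool_pos: [0.5841, 0.1495, 0.0434]
tool_rot: [0.001, 0.708, 0.706, 0.002]
contact_force: [-0.3, 1.4, 6.0]
gripper_width: 0.294
time: 18.25
tool_pos: [0.5834, 0.1492, 0.1228]
tool_rot: [0.001, 0.708, 0.706, 0.002]
contact_force: [-0.6, -0.3, -1.1]
gripper_width: 0.294
(array([20.98, -3.28,  0.28]), array([ 0.22, -0.02, -0.11]))
```

```bash
python3 -m pendant '{"linear":[[3,-0.5,0],[7,-1,0],[11,-1.7,0],[15,-2.4,0],[19,-3,0],[21,-3.3,0],[21,-3.3,0],[21,-3.3,0],[21,-3.3,0],[21,-3.3,0]],"rotation":[[0,0,0],[0,0,0],[0,0,0],[0,0,0],[0,0,0],[0,0,0],[0,0,0],[0,0,0],[0,0,0],[0,0,0]],"grip":[1,1,1,1,1,1,1,1,1,1]}'
python3 -c "
from h import *
print(go([.551,.359,.0785],down(90)))"
```

```text
time: 19.08
tool_pos: [0.5495, 0.3577, 0.1196]
tool_rot: [-0.0, 0.708, 0.706, -0.001]
contact_force: [-0.0, 0.2, -0.7]
gripper_width: 0.296
(array([0.14, 0.16, 4.11]), array([-0.08,  0.07, -0.19]))
```

```bash
python3 -m pendant '{"linear":[[0.1,0.1,1],[0.1,0.1,2],[0.1,0.1,3],[0.1,0.1,3.8],[0.1,0.1,4.15],[0.1,0.1,4.15],[0.1,0.1,4.15],[0.1,0.1,4.15],[0.1,0.1,4.15],[0.1,0.1,4.15]],"rotation":[[0,0,0],[0,0,0],[0,0,0],[0,0,0],[0,0,0],[0,0,0],[0,0,0],[0,0,0],[0,0,0],[0,0,0]],"grip":[1,1,1,1,1,1,1,1,0.8,0.7]}'
python3 -m pendant '{"linear":[[0,0,0],[0,0,0],[0,0,0],[0,0,-1],[0,0,-3],[0,0,-6],[0,0,-8],[0,0,-8],[0,0,-8],[0,0,-8]],"rotation":[[0,0,0],[0,0,0],[0,0,0],[0,0,0],[0,0,0],[0,0,0],[0,0,0],[0,0,0],[0,0,0],[0,0,0]],"grip":[0.6,0.5,0.4,0.4,0.4,0.4,0.4,0.4,0.4,0.4]}'
python3 top.py;  python3 -c "
from h import *
from knobs import knobs
im,c=grab('wrist');save(im,'w7.png'); knobs(im,c)
print(go([.528,.153,.12],down(90)))"
```

```text
time: 19.92
tool_pos: [0.5506, 0.3602, 0.0791]
tool_rot: [-0.0, 0.708, 0.706, 0.0]
contact_force: [0.3, 0.4, -0.2]
gripper_width: 0.294
time: 20.75
tool_pos: [0.5503, 0.36, 0.1588]
tool_rot: [-0.0, 0.708, 0.706, -0.0]
contact_force: [0.1, -0.0, -0.2]
gripper_width: 0.604
[113 189  18  15 159] [123.5 196.6] z.03 [0.555 0.364 0.03 ] z.064 [0.549 0.351 0.064]
[206 200  16  16 189] [213.2 207.5] z.03 [0.529 0.15  0.03 ] z.064 [0.524 0.144 0.064]
[239 230  16  16 189] [246.7 237.3] z.03 [0.458 0.07  0.03 ] z.064 [0.457 0.067 0.064]
[  15  160   70   44 1859] [ 50.  182.3] z.03 [0.53  0.159 0.03 ] z.064 [0.522 0.186 0.064]
[ 259  194   44   51 1722] [280.6 217.8] z.03 [0.563 0.361 0.03 ] z.064 [0.55  0.361 0.064]
(array([-20.66,  -2.12,   3.76]), array([-0.16,  0.08, -0.11]))
```

```bash
python3 -m pendant '{"linear":[[-4,-0.4,0],[-8,-0.8,0],[-12,-1.2,0],[-16,-1.6,1],[-20,-2,2],[-20.7,-2.1,3.8],[-20.7,-2.1,3.8],[-20.7,-2.1,3.8],[-20.7,-2.1,3.8],[-20.7,-2.1,3.8]],"rotation":[[0,0,0],[0,0,0],[0,0,0],[0,0,0],[0,0,0],[0,0,0],[0,0,0],[0,0,0],[0,0,0],[0,0,0]],"grip":[0.4,0.4,0.4,0.4,0.4,0.4,0.4,0.4,0.4,0.4]}'
python3 -c "
from h import *
from knobs import knobs
im,c=grab('wrist'); knobs(im,c)
print(go([.528,.153,.0435],down(90)))"
```

```text
time: 21.68
tool_pos: [0.5299, 0.1544, 0.122]
tool_rot: [0.0, 0.707, 0.707, 0.001]
contact_force: [-0.2, 0.6, -0.7]
gripper_width: 0.596
[ 135   97   64   52 2583] [167.2 123. ] z.03 [0.459 0.076 0.03 ] z.064 [0.457 0.088 0.064]
[ 256  190   47   53 1876] [278.9 215. ] z.03 [0.528 0.154 0.03 ] z.064 [0.515 0.154 0.064]
[ 522  232   38   47 1191] [542.8 255. ] z.03 [0.562 0.369 0.03 ] z.064 [0.544 0.335 0.064]
(array([-0.15, -0.21,  7.86]), array([ 0.09, -0.02, -0.01]))
```

```bash
python3 -m pendant '{"linear":[[-0.1,-0.1,2.5],[-0.1,-0.1,5],[-0.1,-0.1,7],[-0.1,-0.1,7.85],[-0.1,-0.1,7.85],[-0.1,-0.1,7.85],[-0.1,-0.1,7.85],[-0.1,-0.1,7.85],[-0.1,-0.1,7.85],[-0.1,-0.1,7.85]],"rotation":[[0,0,0],[0,0,0],[0,0,0],[0,0,0],[0,0,0],[0,0,0],[0,0,0],[0,0,0],[0,0,0],[0,0,0]],"grip":[0.4,0.4,0.4,0.4,0.4,0.5,0.6,0.8,1,1]}'
python3 -m pendant '{"linear":[[0,0,0],[0,0,0],[0,0,0],[0,0,-0.5],[0,0,-1.5],[0,0,-3],[0,0,-6],[0,0,-8],[0,0,-8],[0,0,-8]],"rotation":[[0,0,0],[0,0,0],[0,0,0],[0,0,0],[0,0,0],[0,0,0],[0,0,0],[0,0,0],[0,0,0],[0,0,0]],"grip":[1,1,1,1,1,1,1,1,1,1]}'
python3 -c "
from h import *
print(go([.480,.296,.12],down(90)))"
```

```text
time: 22.57
tool_pos: [0.5299, 0.1527, 0.0448]
tool_rot: [0.001, 0.708, 0.706, 0.002]
contact_force: [-1.1, 0.9, 6.8]
gripper_width: 0.293
time: 23.4
tool_pos: [0.5292, 0.1522, 0.1245]
tool_rot: [0.001, 0.708, 0.706, 0.001]
contact_force: [-0.0, 0.1, -0.9]
gripper_width: 0.29
(array([14.37, -4.95,  0.44]), array([ 0.2 , -0.02, -0.11]))
```

```bash
python3 -m pendant '{"linear":[[3,-1,0],[6,-2,0],[9,-3,0],[12,-4,0],[14.4,-5,0],[14.4,-5,0],[14.4,-5,0],[14.4,-5,0],[14.4,-5,0],[14.4,-5,0]],"rotation":[[0,0,0],[0,0,0],[0,0,0],[0,0,0],[0,0,0],[0,0,0],[0,0,0],[0,0,0],[0,0,0],[0,0,0]],"grip":[1,1,1,1,1,1,1,1,1,1]}'
python3 -c "
from h import *
print(go([.480,.296,.0795],down(90)))
from knobs import knobs
im,c=grab('wrist'); knobs(im,c);save(im,'w8.png')"
```

```text
time: 24.23
tool_pos: [0.4787, 0.2952, 0.1221]
tool_rot: [-0.0, 0.708, 0.706, -0.0]
contact_force: [0.3, 0.4, -0.8]
gripper_width: 0.295
(array([0.08, 0.13, 4.26]), array([-0.04,  0.03, -0.2 ]))
[  0 166  37  46 931] [ 16.  191.5] z.03 [0.457 0.096 0.03 ] z.064 [0.448 0.128 0.064]
[ 249  224   62   88 3828] [279.4 266.5] z.03 [0.522 0.295 0.03 ] z.064 [0.502 0.295 0.064]
[348 290  27  13 204] [360.1 295.5] z.03 [0.55  0.364 0.03 ] z.064 [0.526 0.353 0.064]
```

```bash
python3 -m pendant '{"linear":[[0.1,0.1,1],[0.1,0.1,2],[0.1,0.1,3],[0.1,0.1,3.8],[0.1,0.1,4.3],[0.1,0.1,4.3],[0.1,0.1,4.3],[0.1,0.1,4.3],[0.1,0.1,4.3],[0.1,0.1,4.3]],"rotation":[[0,0,0],[0,0,0],[0,0,0],[0,0,0],[0,0,0],[0,0,0],[0,0,0],[0,0,0],[0,0,0],[0,0,0]],"grip":[1,1,1,1,1,1,1,1,0.8,0.7]}'
python3 -m pendant '{"linear":[[0,0,0],[0,0,0],[0,0,0],[0,0,-1],[0,0,-3],[0,0,-6],[0,0,-8],[0,0,-8],[0,0,-8],[0,0,-8]],"rotation":[[0,0,0],[0,0,0],[0,0,0],[0,0,0],[0,0,0],[0,0,0],[0,0,0],[0,0,0],[0,0,0],[0,0,0]],"grip":[0.6,0.5,0.4,0.4,0.4,0.4,0.4,0.4,0.4,0.4]}'
python3 top.py;  python3 -c "
from h import *
from knobs import knobs
im,c=grab('wrist');save(im,'w9.png'); knobs(im,c)
print(go([.458,.074,.12],down(90)))"
```

```text
time: 25.12
tool_pos: [0.4794, 0.2972, 0.0793]
tool_rot: [-0.0, 0.708, 0.706, -0.0]
contact_force: [0.5, 0.3, 0.6]
gripper_width: 0.296
time: 25.95
tool_pos: [0.4792, 0.2972, 0.1595]
tool_rot: [-0.0, 0.708, 0.706, -0.0]
contact_force: [-0.9, 0.2, -0.6]
gripper_width: 0.6
[112 189  19  15 217] [121.8 195.2] z.03 [0.558 0.369 0.03 ] z.064 [0.553 0.355 0.064]
[140 222  17  13  80] [150.1 230.2] z.03 [0.475 0.298 0.03 ] z.064 [0.472 0.286 0.064]
[239 230  16  16 192] [246.7 237.4] z.03 [0.458 0.07  0.03 ] z.064 [0.456 0.067 0.064]
[   0  158   65   44 1676] [ 30.  181.4] z.03 [0.458 0.078 0.03 ] z.064 [0.45  0.108 0.064]
[ 258  190   45   52 1739] [280.3 214.9] z.03 [0.49  0.298 0.03 ] z.064 [0.477 0.298 0.064]
(array([-22.29,  -2.01,   3.84]), array([-0.14,  0.06, -0.11]))
```

```bash
python3 -m pendant '{"linear":[[-4,-0.4,0],[-8,-0.8,0],[-12,-1.2,0],[-16,-1.6,1],[-20,-1.9,2],[-22.3,-2,3.8],[-22.3,-2,3.8],[-22.3,-2,3.8],[-22.3,-2,3.8],[-22.3,-2,3.8]],"rotation":[[0,0,0],[0,0,0],[0,0,0],[0,0,0],[0,0,0],[0,0,0],[0,0,0],[0,0,0],[0,0,0],[0,0,0]],"grip":[0.4,0.4,0.4,0.4,0.4,0.4,0.4,0.4,0.4,0.4]}'
python3 -c "
from h import *
from knobs import knobs
im,c=grab('wrist'); knobs(im,c)
print(go([.458,.074,.0435],down(90)))"
```

```text
time: 26.88
tool_pos: [0.4595, 0.0752, 0.1221]
tool_rot: [0.0, 0.707, 0.707, 0.0]
contact_force: [-0.0, -0.3, 0.1]
gripper_width: 0.596
[ 253  187   47   54 1880] [275.8 212.9] z.03 [0.456 0.073 0.03 ] z.064 [0.443 0.073 0.064]
[544 233  16  40 408] [553.4 253.3] z.03 [0.491 0.298 0.03 ] z.064 [0.473 0.263 0.064]
(array([-0.13, -0.17,  7.88]), array([ 0.06, -0.01, -0.02]))
```

```bash
python3 -m pendant '{"linear":[[-0.2,-0.2,2.5],[-0.2,-0.2,5],[-0.2,-0.2,7],[-0.2,-0.2,7.85],[-0.2,-0.2,7.85],[-0.2,-0.2,7.85],[-0.2,-0.2,7.85],[-0.2,-0.2,7.85],[-0.2,-0.2,7.85],[-0.2,-0.2,7.85]],"rotation":[[0,0,0],[0,0,0],[0,0,0],[0,0,0],[0,0,0],[0,0,0],[0,0,0],[0,0,0],[0,0,0],[0,0,0]],"grip":[0.4,0.4,0.4,0.4,0.4,0.5,0.6,0.8,1,1]}'
python3 -m pendant '{"linear":[[0,0,0],[0,0,0],[0,0,0],[0,0,-0.5],[0,0,-1.5],[0,0,-3],[0,0,-6],[0,0,-8],[0,0,-8],[0,0,-8]],"rotation":[[0,0,0],[0,0,0],[0,0,0],[0,0,0],[0,0,0],[0,0,0],[0,0,0],[0,0,0],[0,0,0],[0,0,0]],"grip":[1,1,1,1,1,1,1,1,1,1]}'
python3 -c "
from h import *
print(go([.417,.365,.135],down(90)))"
```

```text
time: 27.77
tool_pos: [0.4587, 0.0724, 0.0451]
tool_rot: [0.001, 0.708, 0.706, 0.001]
contact_force: [-1.6, 0.5, 6.3]
gripper_width: 0.293
time: 28.6
tool_pos: [0.4581, 0.0723, 0.1251]
tool_rot: [0.001, 0.708, 0.706, 0.001]
contact_force: [-0.5, -0.8, 0.0]
gripper_width: 0.296
(array([29.26, -4.16, -1.01]), array([ 0.22,  0.  , -0.11]))
```

```bash
python3 -m pendant '{"linear":[[3,-0.6,-1],[7,-1.2,-1.5],[11,-1.8,-1.5],[15,-2.4,-1.5],[19,-3,-1.5],[23,-3.6,-1.5],[27,-4,-1.5],[29.3,-4.2,-1.5],[29.3,-4.2,-1.5],[29.3,-4.2,-1.5]],"rotation":[[0,0,0],[0,0,0],[0,0,0],[0,0,0],[0,0,0],[0,0,0],[0,0,0],[0,0,0],[0,0,0],[0,0,0]],"grip":[1,1,1,1,1,1,1,1,1,1]}'
python3 -c "
from h import *
print(go([.417,.365,.0795],down(90)))"
```

```text
time: 29.43
tool_pos: [0.4143, 0.3658, 0.1362]
tool_rot: [-0.0, 0.707, 0.707, -0.002]
contact_force: [-0.2, -0.6, -0.4]
gripper_width: 0.292
(array([-0.06,  0.29,  5.67]), array([-0.16,  0.13,  0.03]))
```

```bash
python3 -m pendant '{"linear":[[0,0.2,1.5],[0,0.2,3],[0,0.2,4.3],[0,0.2,5.2],[0,0.2,5.7],[0,0.2,5.7],[0,0.2,5.7],[0,0.2,5.7],[0,0.2,5.7],[0,0.2,5.7]],"rotation":[[0,0,0],[0,0,0],[0,0,0],[0,0,0],[0,0,0],[0,0,0],[0,0,0],[0,0,0],[0,0,0],[0,0,0]],"grip":[1,1,1,1,1,1,1,1,0.8,0.7]}'
python3 -m pendant '{"linear":[[0,0,0],[0,0,0],[0,0,0],[0,0,-1],[0,0,-4],[0,0,-8],[0,0,-12],[0,0,-16],[0,0,-18],[0,0,-18]],"rotation":[[0,0,0],[0,0,0],[0,0,0],[0,0,0],[0,0,0],[0,0,0],[0,0,0],[0,0,0],[0,0,0],[0,0,0]],"grip":[0.6,0.5,0.4,0.4,0.4,0.4,0.4,0.4,0.4,0.4]}'
python3 top.py;  python3 -c "
from h import *
from knobs import knobs
im,c=grab('wrist');save(im,'w10.png'); knobs(im,c)
print(go([.42,.1,.26],down(75)))
U=np.array
b=U([.5789,-.1447]);y=np.radians(-15.1)
f=lambda a,d:(b[0]+a*np.cos(y)-d*np.sin(y),b[1]+a*np.sin(y)+d*np.cos(y))
print('tip up',f(-.0267,-.03),'tip dropped',f(-.111,-.03),'piv',f(-.042,-.03))"
```

```text
time: 30.27
tool_pos: [0.4178, 0.3655, 0.0815]
tool_rot: [0.0, 0.708, 0.706, 0.0]
contact_force: [-0.4, -0.0, -1.1]
gripper_width: 0.294
time: 31.1
tool_pos: [0.4201, 0.3672, 0.2699]
tool_rot: [0.001, 0.708, 0.706, 0.007]
contact_force: [0.4, 0.4, 0.8]
gripper_width: 0.601
[112 189  19  15 220] [121.8 195.3] z.03 [0.558 0.369 0.03 ] z.064 [0.552 0.355 0.064]
[139 220  18  15 213] [147.8 226.9] z.03 [0.483 0.303 0.03 ] z.064 [0.48  0.292 0.064]
[107 247  20  15 233] [116.9 254.1] z.03 [0.419 0.373 0.03 ] z.064 [0.419 0.359 0.064]
[263 163  30  32 754] [277.5 178.3] z.03 [0.423 0.365 0.03 ] z.064 [0.415 0.365 0.064]
[209 213  30  34 759] [223.  228.9] z.03 [0.491 0.293 0.03 ] z.064 [0.476 0.3   0.064]
[261 265  27  35 704] [274.2 280.7] z.03 [0.571 0.36  0.03 ] z.064 [0.549 0.361 0.064]
(array([-26.57,   0.24,   0.26]), array([ 0.14, -0.12, 14.89]))
tip up (np.float64(0.5453067454962452), np.float64(-0.16670870854561803)) tip dropped (np.float64(0.46391740271312654), np.float64(-0.14474817846704277)) piv (np.float64(0.530535014243793), np.float64(-0.16272298956338552))
```

View pics/w10.png

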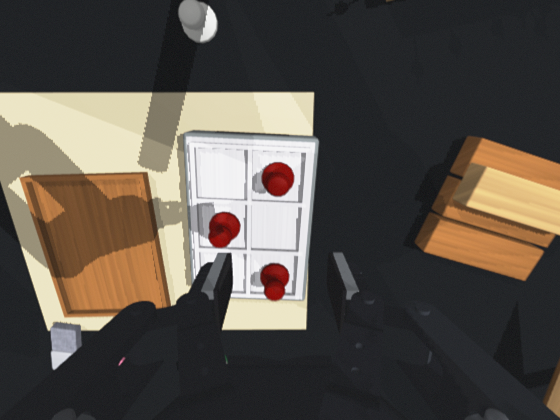

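All three knobs stand in separate compartments: head/foot blobs at (277,178), (223,229) and (274,281). Next is the button.

```bash
python3 -c "
from h import *
print(go([.5985,-.1135,.2],down(74.9)))"
python3 -m pendant '{"linear":[[-4,0,0],[-12,2,0],[-20,6,1],[-28,10,3],[-36,14,5],[-48,17.8,7],[-48,17.8,7],[-48,17.8,7],[-48,17.8,7],[-48,17.8,7]],"rotation":[[0,0,0],[0,0,5],[0,0,10],[0,0,15],[0,0,15],[0,0,15],[0,0,15],[0,0,15],[0,0,15],[0,0,15]],"grip":[0.4,0.4,0.5,0.6,0.7,0.8,0.9,1,1,1]}'
python3 -c "
from h import *
print(go([.5985,-.1135,.19],down(74.9)))"
```

```text
(array([-47.9 ,  18.12,   6.27]), array([ 0.14, -0.12, 14.99]))
time: 32.03
tool_pos: [0.5544, -0.02, 0.2062]
tool_rot: [-0.002, 0.794, 0.608, -0.001]
contact_force: [1.3, 0.4, -0.5]
gripper_width: -0.003
(array([-7.87,  6.71,  1.6 ]), array([-0.23,  0.02, -0.03]))
```

```bash
python3 -m pendant '{"linear":[[-2.5,2,0.5],[-5,4,1],[-7.5,6.4,1.6],[-7.7,6.5,1.6],[-7.7,6.5,1.6],[-7.7,6.5,1.6],[-7.7,6.5,1.6],[-7.7,6.5,1.6],[-7.7,6.5,1.6],[-7.7,6.5,1.6]],"rotation":[[0,0,0],[0,0,0],[0,0,0],[0,0,0],[0,0,0],[0,0,0],[0,0,0],[0,0,0],[0,0,0],[0,0,0]],"grip":[1,1,1,1,1,1,1,1,1,1]}'
python3 -c "
from h import *
print(go([.5985,-.1135,.125],down(74.9)))
im,c=grab('wrist');save(im,'w11.png');print(proj(c,[.5985,-.1135,.104]),proj(c,[.5453,-.1667,.143]))
h=cv2.cvtColor(im,cv2.COLOR_RGB2HSV);m=((h[...,1]<30)&(h[...,2]>190)).astype(np.uint8)
n,l,st,ce=cv2.connectedComponentsWithStats(m)
for i in range(1,n):
  if st[i,4]>150: print(st[i],ce[i].round(1),onz(c,*ce[i],.104).round(4))
"
```

```text
time: 32.87
tool_pos: [0.598, -0.1086, 0.1934]
tool_rot: [0.0, 0.794, 0.608, 0.0]
contact_force: [-0.1, -0.2, 1.0]
gripper_width: 0.004
(array([-0.46,  0.17,  6.84]), array([ 0.03, -0.  ,  0.06]))
[273.00833205 220.99254599] [163.59017319 186.59007445]
[ 341    0   50   92 2647] [364.4  38.2] [ 0.4931 -0.024   0.104 ]
[142 181  41  20 733] [162.7 190.3] [ 0.5535 -0.1865  0.104 ]
[ 257  205   36   36 1016] [274.6 222.7] [ 0.6002 -0.1127  0.104 ]
[ 168  223   56   26 1105] [193.4 233. ] [ 0.5921 -0.1765  0.104 ]
[398 252  35  31 961] [415.2 267.3] [ 0.6678 -0.012   0.104 ]
```

```bash
python3 -m pendant '{"linear":[[-0.4,0.2,2],[-0.4,0.2,4],[-0.4,0.2,5.5],[-0.4,0.2,6.4],[-0.4,0.2,6.8],[-0.4,0.2,7.2],[-0.4,0.2,7.5],[-0.4,0.2,7.5],[-0.4,0.2,7.5],[-0.4,0.2,7.5]],"rotation":[[0,0,0],[0,0,0],[0,0,0],[0,0,0],[0,0,0],[0,0,0],[0,0,0],[0,0,0],[0,0,0],[0,0,0]],"grip":[1,1,1,1,1,1,1,1,1,1]}'
```

```text
time: 33.75
tool_pos: [0.5994, -0.1139, 0.1189]
tool_rot: [0.0, 0.794, 0.608, 0.0]
contact_force: [-2.2, 1.9, 2.9]
gripper_width: 0.003
```

```bash
python3 -m pendant '{"linear":[[0,0,0.1],[0,0,0.2],[0,0,0.3],[0,0,0.3],[0,0,0.3],[0,0,0.3],[0,0,0.3],[0,0,0.3],[0,0,0.3],[0,0,0.3]],"rotation":[[0,0,0],[0,0,0],[0,0,0],[0,0,0],[0,0,0],[0,0,0],[0,0,0],[0,0,0],[0,0,0],[0,0,0]],"grip":[1,1,1,1,1,1,1,1,1,1]}'
```

```text
time: 34.58
tool_pos: [0.5995, -0.1139, 0.1179]
tool_rot: [0.0, 0.794, 0.608, 0.0]
contact_force: [-7.7, 3.1, 14.7]
gripper_width: -0.0
```

```bash
python3 -m pendant '{"linear":[[0,0,-0.5],[0,0,-2],[0,-1,-5],[0,-4,-8],[0,-8,-9],[0,-12,-9],[0,-15,-9],[0,-15,-9],[0,-15,-9],[0,-15,-9]],"rotation":[[0,0,0],[0,0,0],[0,0,0],[0,0,0],[0,0,0],[0,0,0],[0,0,0],[0,0,0],[0,0,0],[0,0,0]],"grip":[1,1,1,0.8,0.6,0.4,0.4,0.4,0.4,0.4]}'
python3 -c "
from h import *
im,c=grab('wrist');save(im,'w12.png');print(proj(c,[.464,-.1447,.088]))
print(go([.464,-.1447,.093],down(74.9)))"
```

```text
time: 35.42
tool_pos: [0.4548, -0.0751, 0.2054]
tool_rot: [0.001, 0.794, 0.608, 0.001]
contact_force: [0.6, -0.2, 1.0]
gripper_width: 0.596
[206.31373605 235.73771643]
(array([-6.48,  2.65, 11.25]), array([ 0.09,  0.01, -0.02]))
```

View pics/w12.png

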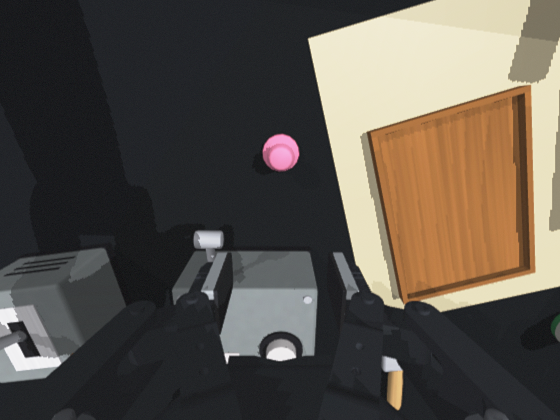

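Lever dropped: the barrel is at (209,240).

```bash
python3 -c "
from h import *
c=manip.calibration('wrist');p=onz(c,209,240,.088);print(p)
print(go([p[0]-.001,p[1]-.001,.15],down(74.9)))"
```

```text
[ 0.46883646 -0.14387613  0.088     ]
(array([-6.4 ,  3.04,  5.55]), array([ 0.09,  0.01, -0.02]))
```

```bash
python3 -m pendant '{"linear":[[-3,1.5,1],[-6,2.8,3],[-6.4,2.9,5],[-6.4,2.9,5.5],[-6.4,2.9,5.5],[-6.4,2.9,8],[-6.4,2.9,10],[-6.4,2.9,11.3],[-6.4,2.9,11.3],[-6.4,2.9,11.3]],"rotation":[[0,0,0],[0,0,0],[0,0,0],[0,0,0],[0,0,0],[0,0,0],[0,0,0],[0,0,0],[0,0,0],[0,0,0]],"grip":[0.4,0.4,0.4,0.4,0.4,0.4,0.4,0.4,0.4,0.4]}'
python3 -m pendant '{"linear":[[0,0,0],[0,0,0],[0,0,0],[0,0,0],[0,0,0],[0,0,0],[0,0,0],[0,0,0],[0,0,0],[0,0,0]],"rotation":[[0,0,0],[0,0,0],[0,0,0],[0,0,0],[0,0,0],[0,0,0],[0,0,0],[0,0,0],[0,0,0],[0,0,0]],"grip":[0.5,0.6,0.7,0.8,0.9,1,1,1,1,1]}'
```

```text
time: 36.3
tool_pos: [0.466, -0.1436, 0.0926]
tool_rot: [-0.0, 0.794, 0.608, 0.0]
contact_force: [0.0, -0.7, 0.9]
gripper_width: 0.603
time: 37.13
tool_pos: [0.4665, -0.1441, 0.0938]
tool_rot: [0.001, 0.794, 0.608, 0.001]
contact_force: [-1.0, 2.4, 6.4]
gripper_width: 0.268
```

```bash
python3 -m pendant '{"linear":[[0,0.35,-1.21],[0,0.98,-2.45],[0,1.85,-3.55],[0,2.92,-4.45],[0,4.14,-5.12],[0,5.48,-5.53],[0,6.87,-5.67],[0,7.57,-5.64],[0,8.4,-5.5],[0,8.4,-5.5]],"rotation":[[0,0,0],[0,0,0],[0,0,0],[0,0,0],[0,0,0],[0,0,0],[0,0,0],[0,0,0],[0,0,0],[0,0,0]],"grip":[1,1,1,1,1,1,1,1,1,1]}'
python3 -m pendant '{"linear":[[0,0,0],[0,0,0],[0,0,0],[0,0,0],[0,0,0],[0,0,0],[0,0,0],[0,0,0],[0,0,0],[0,0,0]],"rotation":[[0,0,0],[0,0,0],[0,0,0],[0,0,0],[0,0,0],[0,0,0],[0,0,0],[0,0,0],[0,0,0],[0,0,0]],"grip":[1,1,1,1,1,1,1,1,1,1]}'
```

```text
time: 37.97
tool_pos: [0.5473, -0.1661, 0.1481]
tool_rot: [-0.0, 0.794, 0.608, -0.0]
contact_force: [-2.6, 2.7, 4.4]
gripper_width: 0.256
time: 38.8
tool_pos: [0.5465, -0.1659, 0.1481]
tool_rot: [0.0, 0.794, 0.608, 0.0]
contact_force: [-2.9, 2.2, 4.6]
gripper_width: 0.256
```

```bash
python3 -m pendant '{"linear":[[0,0.2,0],[0,0.2,0],[0,0.2,0],[0,0.2,0],[0,0.2,0],[0,0.2,0],[0,0.2,-2],[0,0.2,-5],[0,0.2,-8],[0,0.2,-8]],"rotation":[[0,0,0],[0,0,0],[0,0,0],[0,0,0],[0,0,0],[0,0,0],[0,0,0],[0,0,0],[0,0,0],[0,0,0]],"grip":[0.9,0.7,0.6,0.5,0.4,0.3,0.3,0.3,0.2,0]}'
python3 -c "
from h import *
print(go([.43,-.25,.255],down(82.9)))"
```

```text
time: 39.63
tool_pos: [0.5516, -0.1679, 0.2347]
tool_rot: [0.005, 0.794, 0.608, 0.003]
contact_force: [1.1, 0.1, 0.8]
gripper_width: 0.921
(array([-11.1 ,  -9.58,  -2.13]), array([ 0.68,  0.16, -8.01]))
```

```bash
python3 -m pendant '{"linear":[[-2,-2,-2],[-5,-4,-2.1],[-8,-7,-2.1],[-11.1,-9.6,-2.1],[-11.1,-9.6,-2.1],[-11.1,-9.6,-2.1],[-11.1,-9.6,-2.1],[-11.1,-9.6,-2.1],[-11.1,-9.6,-2.1],[-11.1,-9.6,-2.1]],"rotation":[[0,0,0],[0,0,-4],[0,0,-8],[0,0,-8],[0,0,-8],[0,0,-8],[0,0,-8],[0,0,-8],[0,0,-8],[0,0,-8]],"grip":[0,0,0,0,0,0,0,0,0,0]}'
python3 -c "
from h import *
im,c=grab('wrist');e,cs=grab('scene')
print(proj(c,[.546,-.1665,.143]),proj(c,[.468,-.1439,.088]),'bat',proj(c,[.4937,-.3547,.1406]))
print(proj(cs,[.546,-.1665,.143]),'bat',proj(cs,[.4937,-.3547,.1406]))
save(np.hstack([cv2.resize(im[180:380,100:440],(680,400)),cv2.resize(e[100:220,170:206+24],(200,400))])[:,:800],'w13.png')
print(go([.4937,-.3547,.1436],down(82.9)))"
```

```text
time: 40.47
tool_pos: [0.4276, -0.248, 0.2479]
tool_rot: [-0.0, 0.749, 0.663, 0.0]
contact_force: [0.3, -1.4, 0.0]
gripper_width: 1.0
[380.64567351 320.16022329] [384.1669534  219.31036841] bat [172.09434683 292.19580944]
[217.65209648 171.23478706] bat [202.7762122  127.81211975]
(array([-9.77,  7.88, 10.43]), array([-0.01, -0.01,  0.07]))
```

View pics/w13.png

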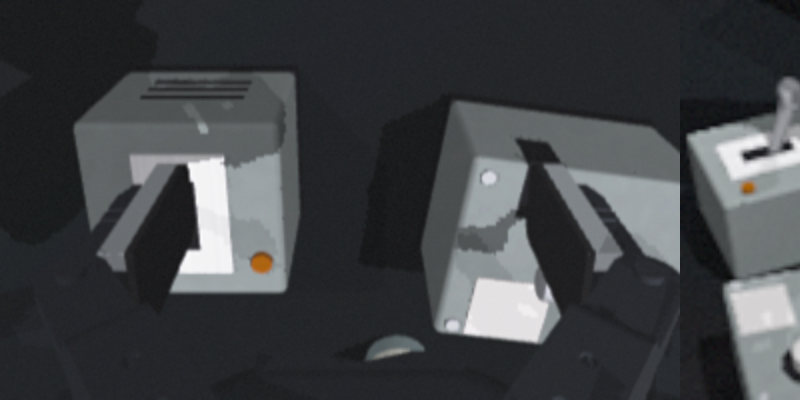

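```bash
python3 -c "
from h import *
e,cs=grab('scene');o=cv2.cvtColor(cv2.imread('pics/scene1.png'),cv2.COLOR_BGR2RGB)
f=lambda a:cv2.cvtColor(a,cv2.COLOR_RGB2GRAY)[155:190,208:232].astype(float)
a,b=f(e),f(o);print(np.abs(a-b).mean(),np.corrcoef(a.ravel(),b.ravel())[0,1])
t=a[8:25,4:20].astype(np.float32);r=cv2.matchTemplate(b.astype(np.float32),t,cv2.TM_CCOEFF_NORMED);print(cv2.minMaxLoc(r))"
python3 -m pendant '{"linear":[[-4,3,0],[-8,6,0],[-9.8,7.9,0.5],[-9.8,7.9,1],[-9.8,7.9,1],[-9.8,7.9,3],[-9.8,7.9,6],[-9.8,7.9,9],[-9.8,7.9,10.3],[-9.8,7.9,10.4]],"rotation":[[0,0,0],[0,0,0],[0,0,0],[0,0,0],[0,0,0],[0,0,0],[0,0,0],[0,0,0],[0,0,0],[0,0,0]],"grip":[0,0,0,0,0,0,0,0,0,0]}'
python3 -c "
from h import *
print(go([.4935,-.3547,.1436],down(82.9)))"
```

```text
3.0404761904761903 0.9926464302619292
(-0.28882282972335815, 0.9994360208511353, (0, 16), (4, 8))
time: 41.45
tool_pos: [0.4911, -0.3531, 0.1404]
tool_rot: [-0.004, 0.749, 0.662, -0.0]
contact_force: [-0.3, 0.0, 0.8]
gripper_width: 0.998
(array([-0.12,  0.25, -0.33]), array([-0.33, -0.24,  0.03]))
```

```bash
python3 -m pendant '{"linear":[[-0.1,0.1,-0.1],[-0.1,0.1,-0.1],[-0.1,0.1,-0.1],[-0.1,0.1,-0.1],[-0.1,0.1,-0.1],[-0.1,0.1,-0.1],[-0.1,0.1,-0.1],[-0.1,0.1,-0.1],[-0.1,0.1,-0.1],[-0.1,0.1,-0.1]],"rotation":[[0,0,0],[0,0,0],[0,0,0],[0,0,0],[0,0,0],[0,0,0],[0,0,0],[0,0,0],[0,0,0],[0,0,0]],"grip":[0.4,0.6,0.7,0.8,0.9,1,1,1,1,1]}'
python3 -m pendant '{"linear":[[0,-0.12,-0.3],[0,-0.25,-0.6],[0,-0.4,-0.9],[0,-0.5,-1.2],[0,-0.57,-1.4],[0,-0.57,-1.4],[0,-0.57,-1.4],[0,-0.57,-1.4],[0,-0.57,-1.4],[0,-0.57,-1.4]],"rotation":[[0,0,0],[0,0,0],[0,0,0],[0,0,0],[0,0,0],[0,0,0],[0,0,0],[0,0,0],[0,0,0],[0,0,0]],"grip":[1,1,1,1,1,1,1,1,1,1]}'
```

```text
time: 42.28
tool_pos: [0.4947, -0.3557, 0.1467]
tool_rot: [-0.001, 0.75, 0.662, 0.001]
contact_force: [-2.3, 5.9, 5.9]
gripper_width: 0.195
time: 43.12
tool_pos: [0.4896, -0.355, 0.1584]
tool_rot: [0.0, 0.75, 0.662, 0.002]
contact_force: [5.7, 2.8, -5.0]
gripper_width: 0.195
```

```bash
python3 -m pendant '{"linear":[[0,-0.04,-0.12],[0,0.76,-0.4],[0,1.4,-0.57],[0,1.97,-0.68],[0,3.22,-0.77],[0,4.47,-0.68],[0,5.68,-0.4],[0,6.47,-0.08],[0,6.65,0],[0,6.65,0]],"rotation":[[0,0,0],[0,0,0],[0,0,0],[0,0,0],[0,0,0],[0,0,0],[0,0,0],[0,0,0],[0,0,0],[0,0,0]],"grip":[1,1,1,1,1,1,1,1,1,1]}'
```

```text
time: 43.95
tool_pos: [0.5535, -0.3628, 0.1577]
tool_rot: [-0.004, 0.749, 0.662, -0.001]
contact_force: [-4.6, 6.2, -1.3]
gripper_width: 0.195
```

```bash
python3 -m pendant '{"linear":[[0,0,0.2],[0,-0.05,0.4],[0,-0.12,0.6],[0,-0.2,0.8],[0,-0.27,1.0],[0,-0.35,1.2],[0,-0.4,1.35],[0,-0.4,1.35],[0,-0.4,1.35],[0,-0.4,1.35]],"rotation":[[0,0,0],[0,0,0],[0,0,0],[0,0,0],[0,0,0],[0,0,0],[0,0,0],[0,0,0],[0,0,0],[0,0,0]],"grip":[1,1,1,1,1,1,1,1,1,1]}'
python3 -m pendant '{"linear":[[0,0,0],[0,0,0],[0,0,0],[0,0,0],[0,0,0],[0,0,0],[0,0,-2],[0,0,-5],[0,0,-8],[0,0,-10]],"rotation":[[0,0,0],[0,0,0],[0,0,0],[0,0,0],[0,0,0],[0,0,0],[0,0,0],[0,0,0],[0,0,0],[0,0,0]],"grip":[0.7,0.6,0.5,0.4,0.3,0.2,0.1,0,0,0]}'
python3 -m pendant '{"linear":[[0,-2,-2],[0,-6,-4],[0,-10,-5],[0,-14,-5],[0,-18,-5],[0,-20,-5],[0,-20,-5],[0,-20,-5],[0,-20,-5],[0,-20,-5]],"rotation":[[0,0,0],[0,0,0],[0,0,0],[0,0,0],[0,0,0],[0,0,0],[0,0,0],[0,0,0],[0,0,0],[0,0,0]],"grip":[0,0,0,0,0,0,0,0,0,0]}'
cat > fin.py <<'E'
from h import *
e,cs=grab('scene');t,ct=grab('top')
o=cv2.cvtColor(cv2.imread('pics/scene1.png'),0 or cv2.COLOR_BGR2RGB);o2=cv2.cvtColor(cv2.imread('pics/top1.png'),cv2.COLOR_BGR2RGB)
G=lambda a:cv2.cvtColor(a,cv2.COLOR_RGB2GRAY).astype(np.float32)
def cmp(n,a,b,u,v,h=9):
    T=G(b)[v-h:v+h,u-h:u+h];S=G(a)[v-h-8:v+h+8,u-h-8:u+h+8]
    _,mx,_,l=cv2.minMaxLoc(cv2.matchTemplate(S,T,cv2.TM_CCOEFF_NORMED));print(n,round(mx,4),'shift',l[0]-8,l[1]-8)
cmp('bat scene',e,o,185,132);cmp('lever scene',e,o,218,171);cmp('button scene',e,o,210,205)
cmp('bat top',t,o2,452,193);cmp('lever top',t,o2,358,192);cmp('bottle',t,o2,383,125);cmp('jar',t,o2,173,119);cmp('brush',t,o2,269,135)
save(np.hstack([cv2.resize(e[100:240,150:290],(420,420),interpolation=2),cv2.resize(t[160:290,85:210],(380,420),interpolation=2)]),'fin.png')
E
python3 fin.py; python3 top.py
```

```text
time: 44.78
tool_pos: [0.5534, -0.3629, 0.1476]
tool_rot: [0.002, 0.749, 0.662, 0.003]
contact_force: [5.9, 5.6, 1.1]
gripper_width: 0.192
time: 45.62
tool_pos: [0.5509, -0.3645, 0.2489]
tool_rot: [0.002, 0.75, 0.662, 0.0]
contact_force: [0.9, -1.3, 0.4]
gripper_width: 1.002
time: 46.45
tool_pos: [0.3526, -0.3392, 0.2955]
tool_rot: [-0.0, 0.749, 0.662, 0.0]
contact_force: [-0.3, -0.4, -0.4]
gripper_width: 0.999
bat scene 0.9968 shift 0 0
lever scene 0.9964 shift 0 0
button scene 0.995 shift 0 0
bat top 0.9994 shift 0 0
lever top 0.969 shift 0 0
bottle 0.9982 shift 0 0
jar 0.9982 shift 0 0
brush 0.9912 shift 0 0
[112 189  19  15 219] [121.8 195.4] z.03 [0.558 0.369 0.03 ] z.064 [0.552 0.355 0.064]
[139 220  18  15 211] [147.9 226.9] z.03 [0.483 0.303 0.03 ] z.064 [0.48  0.292 0.064]
[107 247  20  15 232] [116.9 254.1] z.03 [0.419 0.373 0.03 ] z.064 [0.419 0.359 0.064]
```

View pics/fin.png

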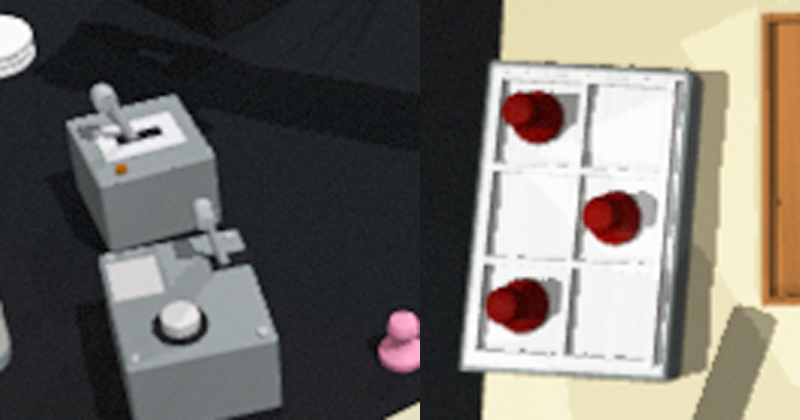

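```bash
python3 -c "
from h import *
print(manip.job_done())"
```

```text
the job is handed in; nothing more can be done
None
```

The whole sequence ran in order and the job is handed in at about 46 s of robot time. No verdict comes back, so what follows rests on my own checks.

**What I did**
- Flipped the toggle to OFF.
- Stood the three dark red knobs upright in three separate compartments.
- Pressed the test button to its stop. The lever dropped, and I lifted it back up.
- Flipped the toggle back to RUN. I left the pink and white look-alikes alone.

**What went wrong on the way**
- After the first OFF flip the bat rested about 11 mm out, on the edge of its lock. I gripped it again, pressed it to the front stop and let it home. The check then showed it at 0.4 rad and home.
- The first button press felt too light (2.9 N), so I pressed 3 mm deeper to about 15 N.

**Last checks**
- In the scene and top views the toggle and lever, and in the scene view the button, sit at their starting pixels with no shift (match 0.97 or better).
- The bottle, jar and brush have not shifted in the top view.
- All three knobs stand upright in their compartments, and the arm is clear with the gripper open.
- While gripped on the last homing, the tool read about 7 mm from the expected home position, so it may have slipped on the bat. The pictures after release show the bat back at its starting position.

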